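# Couple the quick-hitch hooks to the tow bar and lock the pins

### The arm

A 6-joint arm with a two-finger parallel gripper is mounted at the origin on the work surface. World frame = base frame: x ahead of the robot, y to its left, z up, the work surface at z = 0. Lengths are in mm, angles in degrees, forces in N, time in s.
With the tool pointing down it reaches from about 350 to 850 mm from the base axis. Payload 8.1 kg.
Tool frame: the origin (TCP) lies midway between the tips of the shut fingers; the grasp point (between the pads) lies 19 mm behind it; z points along the fingers, x is the direction in which the jaws open and shut, and the axes are right-handed (so a half turn about z gives the same grasp; the last joint's range is limited). The gripper opens to 85 mm and grips with 20 to 120 N. Pads are 22 mm wide; open, the fingers measure 114 mm over their backs; the gripper's body (76 mm by 85 mm) begins 54 mm behind the grasp point. The pads swing forward as they close: fully open they stand 13 mm farther back than shut.
Start: joints at [65.065, 7.471, 85.268, -0, 87.261, -4.893], TCP at [205.605, 563.677, 231.292] pointing down, gripper open.
Joint ranges: [-169.43, 169.43], [-51.17, 129.36], [1.28, 143.12], [-76.62, 256.62], [0, 156.53], [-152.29, 152.29]. Speed limits (degrees/s): [136.94, 136.94, 159.86, 180, 180, 180].

### API

Orientations are given as [roll, pitch, yaw] about the fixed x, y, z axes, in that order (R = Rz(yaw) Ry(pitch) Rx(roll)).
In Python, from bench import monitor, cams, r gives the robot as it stands.
- The arm moves only by the tool jog_arm, never from a script. Its arguments are lists of equal length, an entry for each row: "offset": the shift along the tool's x, y, z in mm, a list of three; "delta_rot": the turn, a rotation vector about the tool's x, y, z in degrees, a list of three; "jaw": the opening in per cent of the stroke, from 0 (shut) to 100 (fully open). In form: {"offset": [[x, y, z], ...], "delta_rot": [[rx, ry, rz], ...], "jaw": [jaw, ...]}. A call has 1 to 20 rows; each row shifts and turns the pose as measured when the row begins, along the tool's axes as they then stand; what a row does not reach is not made up. A row lasts 1/10 s, in which the tool goes at most 50 mm and 8.59 degrees, less where a joint would pass 70% of its speed; a pose out of reach is approached as far as the arm can. A call is refused whole if a number of a shift passes 50 or a number of a turn 8.59, either way. A call with a gripper value outside its range is refused whole. The fingers move at their own pace and stop on an object; "newtons" is the grip in N (left out, the last holds). Time passes only in rows, so rows that do not move let the fingers close. It gives the time, the measured TCP pose, the force and the opening at its end, in the units of the state.
- monitor.sense(): the state, without advancing time (a new reading comes with each control period).
- cams.snapshot(name): name is "scene" or "side" or "wrist"; returns (picture, depth): 420x560x3 uint8, red, green, blue; 420x560 float32, mm along the optical axis (not along the pixel's ray), 0 where there is no reading.
- cams.camera_model(name): a dict with "K" (3x3 intrinsics, pixels), "camera_from_world" (4x4, takes a point from world to camera coordinates). Camera axes: x right, y down, z forward; pixel columns grow to the right and rows downward; lengths in mm; the calibration is good to about 2 mm. A picture is of the moment at which its call begins: read the wrist's pose just before it. camera_model takes no time and is no camera call; for the wrist camera it gives the pose at the moment of the call.
- r.hand_in(): hands the job in, once; it reports no verdict.
The state is a dict: "time": time; "joint_pos": joint angles; "qd": joint speeds; "joint_efforts": joint torques, N m; "tool_pos": TCP position; "tcp_rot": TCP orientation; "ft_force": force on the tool from outside, world axes, zero at the start; "wrist_torque": the same for the moment, N m; "finger_gap": finger opening in mm.
Only numpy, scipy, OpenCV 4.12 (cv2) and the standard library are available. Lean on these libraries where they do the work, as an engineer would, in place of code of your own. Each camera call takes 0.05 s, during which the arm holds its last target.

### The job

Couple every quick-hitch hook on the bench to the tow bar: push each one mouth down over a pin of its own, between the lugs, fully home so that its sprung latch snaps shut under the pin, with its eye pointing away from you beyond the bar. Lock each pin that carries a hook: drop a linchpin from the wooden block right down into the cross hole at the pin's end and swing its ring over the pin end until it snaps shut; linchpins left over stay in the block. Leave the mallet, the oil can and the spanner alone.

Things in the scene. Friction and masses are not known exactly. Their poses are not given: they have to be found in the camera images.
- tow_bar: tow bar fixed to the bench: painted 34 x 40 mm square tube along its y axis, top 60 mm above the bench, centred 52 mm to the robot's side (-x) of the pins. Three pairs of lugs (8 mm plates, 40 mm gap, tops at 68 mm) 130 mm apart stick out to +x, each with a fixed steel pin 18 mm thick along y, axis 52 mm up. Origin: on the bench below the middle pin's middle; x away from the robot, z up
- pin1_hole (a point): pin 1 of the bar (1 to 3 towards the bar's +y): top mouth of the upright cross hole (10.5 mm wide, right through) near the pin's +y end, 61 mm above the bench; axes as tow_bar. From here, in mm: the middle of the pin's axis between the lugs, where a hook goes, is at (0, -40, -9); the pin's +y end at y = 11; its head (26 wide) at y = -69 to -76
- pin2_hole (a point): pin 2 of the bar (1 to 3 towards the bar's +y): top mouth of the upright cross hole (10.5 mm wide, right through) near the pin's +y end, 61 mm above the bench; axes as tow_bar. From here, in mm: the middle of the pin's axis between the lugs, where a hook goes, is at (0, -40, -9); the pin's +y end at y = 11; its head (26 wide) at y = -69 to -76
- pin3_hole (a point): pin 3 of the bar (1 to 3 towards the bar's +y): top mouth of the upright cross hole (10.5 mm wide, right through) near the pin's +y end, 61 mm above the bench; axes as tow_bar. From here, in mm: the middle of the pin's axis between the lugs, where a hook goes, is at (0, -40, -9); the pin's +y end at y = 11; its head (26 wide) at y = -69 to -76
- hook1: quick-hitch hook 1 (may be absent), dark steel, 155 mm long, about 0.55 kg, standing mouth down on its foot and eye. Origin: on its underside (bench level) below the shank; x towards the eye, z up. In mm: grip the shank, 18 wide (y), z 22 to 46, x -13 to 35. Jaw 20 thick, x -77 to -29, up to z 66, its tip down to z 13; foot 46 wide, x -29 to -16, z 0; eye 40 across, 40 wide, at x 58, z 20
- hook1_seat (a point): where the pin's axis lies when hook 1 is home: (-50, 0, 44) mm from the hook's origin, axes as the hook. The roof of the mouth is 9.5 mm above it; the mouth is 22 mm wide along x, flaring to 35 at the bottom. Lower the hook straight down over a pin, its y along the pin, until the roof rests on the pin; let go, its eye sinks about 10 mm to the bench
- latch1 (a joint): sprung latch across the mouth of hook 1: 0 shut, 0.75 rad turned fully up into the hook. Hinged on the foot's side, its tongue reaches half across the mouth, 16 mm below the seat point. A pin pressed into the mouth turns it about 0.5 rad, taking 3 to 5 N, and it springs shut by itself once the pin is home; it cannot open outwards
- hook2: quick-hitch hook 2 (may be absent), dark steel, 155 mm long, about 0.55 kg, standing mouth down on its foot and eye. Origin: on its underside (bench level) below the shank; x towards the eye, z up. In mm: grip the shank, 18 wide (y), z 22 to 46, x -13 to 35. Jaw 20 thick, x -77 to -29, up to z 66, its tip down to z 13; foot 46 wide, x -29 to -16, z 0; eye 40 across, 40 wide, at x 58, z 20
- hook2_seat (a point): where the pin's axis lies when hook 2 is home: (-50, 0, 44) mm from the hook's origin, axes as the hook. The roof of the mouth is 9.5 mm above it; the mouth is 22 mm wide along x, flaring to 35 at the bottom. Lower the hook straight down over a pin, its y along the pin, until the roof rests on the pin; let go, its eye sinks about 10 mm to the bench
- latch2 (a joint): sprung latch across the mouth of hook 2: 0 shut, 0.75 rad turned fully up into the hook. Hinged on the foot's side, its tongue reaches half across the mouth, 16 mm below the seat point. A pin pressed into the mouth turns it about 0.5 rad, taking 3 to 5 N, and it springs shut by itself once the pin is home; it cannot open outwards
- hook3: quick-hitch hook 3 (may be absent), dark steel, 155 mm long, about 0.55 kg, standing mouth down on its foot and eye. Origin: on its underside (bench level) below the shank; x towards the eye, z up. In mm: grip the shank, 18 wide (y), z 22 to 46, x -13 to 35. Jaw 20 thick, x -77 to -29, up to z 66, its tip down to z 13; foot 46 wide, x -29 to -16, z 0; eye 40 across, 40 wide, at x 58, z 20
- hook3_seat (a point): where the pin's axis lies when hook 3 is home: (-50, 0, 44) mm from the hook's origin, axes as the hook. The roof of the mouth is 9.5 mm above it; the mouth is 22 mm wide along x, flaring to 35 at the bottom. Lower the hook straight down over a pin, its y along the pin, until the roof rests on the pin; let go, its eye sinks about 10 mm to the bench
- latch3 (a joint): sprung latch across the mouth of hook 3: 0 shut, 0.75 rad turned fully up into the hook. Hinged on the foot's side, its tongue reaches half across the mouth, 16 mm below the seat point. A pin pressed into the mouth turns it about 0.5 rad, taking 3 to 5 N, and it springs shut by itself once the pin is home; it cannot open outwards
- block: hardwood block fixed to the bench, 130 x 56 x 50 mm high; three holes 12 mm wide in its top, 42 mm apart along x at y = -4 mm, hold the linchpins upright. Origin: centre of its underside
- linchpin1: linchpin 1, bright steel, 0.14 kg. Origin: under the centre of its shoulder disc (16 mm across), z up the shank; in the block it is 50 mm above the bench, seated in a pin it is at that pin's hole mouth. Shank 8 mm thick, 38 mm down, round-nosed. Head to grip: 14 (x) by 12 mm (y), up to z = 34. Its ring folds out to its +y, which must point to the bar's +y to swing over the pin's end
- ring1 (a joint): ring of linchpin 1: 4.4 mm wire, 36 mm wide, its far side 38 mm from its hinge, which runs along the linchpin's x, 7 mm above its origin. 0: folded out level; 1.40: hanging shut round the pin. A snap spring holds it at either end and tips over at 0.65 rad; pressing the far side down takes 1.5 to 2 N
- linchpin2: linchpin 2, bright steel, 0.14 kg. Origin: under the centre of its shoulder disc (16 mm across), z up the shank; in the block it is 50 mm above the bench, seated in a pin it is at that pin's hole mouth. Shank 8 mm thick, 38 mm down, round-nosed. Head to grip: 14 (x) by 12 mm (y), up to z = 34. Its ring folds out to its +y, which must point to the bar's +y to swing over the pin's end
- ring2 (a joint): ring of linchpin 2: 4.4 mm wire, 36 mm wide, its far side 38 mm from its hinge, which runs along the linchpin's x, 7 mm above its origin. 0: folded out level; 1.40: hanging shut round the pin. A snap spring holds it at either end and tips over at 0.65 rad; pressing the far side down takes 1.5 to 2 N
- linchpin3: linchpin 3, bright steel, 0.14 kg. Origin: under the centre of its shoulder disc (16 mm across), z up the shank; in the block it is 50 mm above the bench, seated in a pin it is at that pin's hole mouth. Shank 8 mm thick, 38 mm down, round-nosed. Head to grip: 14 (x) by 12 mm (y), up to z = 34. Its ring folds out to its +y, which must point to the bar's +y to swing over the pin's end
- ring3 (a joint): ring of linchpin 3: 4.4 mm wire, 36 mm wide, its far side 38 mm from its hinge, which runs along the linchpin's x, 7 mm above its origin. 0: folded out level; 1.40: hanging shut round the pin. A snap spring holds it at either end and tips over at 0.65 rad; pressing the far side down takes 1.5 to 2 N
- mallet: bystander: mallet, 260 mm long, lying on the bench; leave it alone
- oil_can: bystander: copper oil can, 68 mm across and 130 mm high, origin at the centre of its base; leave it alone
- spanner: bystander: spanner, 200 mm long, lying on the bench; leave it alone
There are look-alikes about, which are no part of the job. Leave any blue or turquoise look-alike of the hook3 alone.

How it is judged (in metres and radians):
At the end, for the whole second after the job is handed in: Every hook sits at rest on a pin of its own (seat point within 15 mm of the pin's middle along it, 8 mm across, 6 mm above), latch below 0.1 rad; that pin's hole holds an upright linchpin within 6 mm of fully down, ring over 1.2 rad. Other linchpins stand in the block (((x of hook1_seat in the frame of pin1_hole between -0.008 and 0.008 m and y of hook1_seat in the frame of pin1_hole between -0.055 and -0.025 m and z of hook1_seat in the frame of pin1_hole between -0.018 and -0.003 m and horizontal distance between any of linchpin1, linchpin2, linchpin3 and pin1_hole below 0.006 m) or (x of hook1_seat in the frame of pin2_hole between -0.008 and 0.008 m and y of hook1_seat in the frame of pin2_hole between -0.055 and -0.025 m and z of hook1_seat in the frame of pin2_hole between -0.018 and -0.003 m and horizontal distance between any of linchpin1, linchpin2, linchpin3 and pin2_hole below 0.006 m) or (x of hook1_seat in the frame of pin3_hole between -0.008 and 0.008 m and y of hook1_seat in the frame of pin3_hole between -0.055 and -0.025 m and z of hook1_seat in the frame of pin3_hole between -0.018 and -0.003 m and horizontal distance between any of linchpin1, linchpin2, linchpin3 and pin3_hole below 0.006 m)) and value of joint each of latch1, latch2, latch3 below 0.1 rad and linear speed of each of hook1, hook2, hook3 below 0.02 m/s and ((x of hook2_seat in the frame of pin1_hole between -0.008 and 0.008 m and y of hook2_seat in the frame of pin1_hole between -0.055 and -0.025 m and z of hook2_seat in the frame of pin1_hole between -0.018 and -0.003 m and horizontal distance between any of linchpin1, linchpin2, linchpin3 and pin1_hole below 0.006 m) or (x of hook2_seat in the frame of pin2_hole between -0.008 and 0.008 m and y of hook2_seat in the frame of pin2_hole between -0.055 and -0.025 m and z of hook2_seat in the frame of pin2_hole between -0.018 and -0.003 m and horizontal distance between any of linchpin1, linchpin2, linchpin3 and pin2_hole below 0.006 m) or (x of hook2_seat in the frame of pin3_hole between -0.008 and 0.008 m and y of hook2_seat in the frame of pin3_hole between -0.055 and -0.025 m and z of hook2_seat in the frame of pin3_hole between -0.018 and -0.003 m and horizontal distance between any of linchpin1, linchpin2, linchpin3 and pin3_hole below 0.006 m)) and ((x of hook3_seat in the frame of pin1_hole between -0.008 and 0.008 m and y of hook3_seat in the frame of pin1_hole between -0.055 and -0.025 m and z of hook3_seat in the frame of pin1_hole between -0.018 and -0.003 m and horizontal distance between any of linchpin1, linchpin2, linchpin3 and pin1_hole below 0.006 m) or (x of hook3_seat in the frame of pin2_hole between -0.008 and 0.008 m and y of hook3_seat in the frame of pin2_hole between -0.055 and -0.025 m and z of hook3_seat in the frame of pin2_hole between -0.018 and -0.003 m and horizontal distance between any of linchpin1, linchpin2, linchpin3 and pin2_hole below 0.006 m) or (x of hook3_seat in the frame of pin3_hole between -0.008 and 0.008 m and y of hook3_seat in the frame of pin3_hole between -0.055 and -0.025 m and z of hook3_seat in the frame of pin3_hole between -0.018 and -0.003 m and horizontal distance between any of linchpin1, linchpin2, linchpin3 and pin3_hole below 0.006 m)) and (((horizontal distance between linchpin1 and pin1_hole below 0.006 m or horizontal distance between linchpin1 and pin2_hole below 0.006 m or horizontal distance between linchpin1 and pin3_hole below 0.006 m) and height (world z) of linchpin1 between 0.057 and 0.067 m and value of joint ring1 above 1.2 rad) or (horizontal distance between linchpin1 and block below 0.055 m and height (world z) of linchpin1 between 0.045 and 0.056 m)) and angle between each of linchpin1, linchpin2, linchpin3's own z axis and vertical below 0.25 rad and (((horizontal distance between linchpin2 and pin1_hole below 0.006 m or horizontal distance between linchpin2 and pin2_hole below 0.006 m or horizontal distance between linchpin2 and pin3_hole below 0.006 m) and height (world z) of linchpin2 between 0.057 and 0.067 m and value of joint ring2 above 1.2 rad) or (horizontal distance between linchpin2 and block below 0.055 m and height (world z) of linchpin2 between 0.045 and 0.056 m)) and (((horizontal distance between linchpin3 and pin1_hole below 0.006 m or horizontal distance between linchpin3 and pin2_hole below 0.006 m or horizontal distance between linchpin3 and pin3_hole below 0.006 m) and height (world z) of linchpin3 between 0.057 and 0.067 m and value of joint ring3 above 1.2 rad) or (horizontal distance between linchpin3 and block below 0.055 m and height (world z) of linchpin3 between 0.045 and 0.056 m))); the robot touches nothing.
It fails at once if the mallet is moved by more than 20 mm (distance of mallet from where it was at the start of the episode above 0.02 m).
It fails at once if the oil can is moved by more than 20 mm (distance of oil_can from where it was at the start of the episode above 0.02 m).
It fails at once if the spanner is moved by more than 20 mm (distance of spanner from where it was at the start of the episode above 0.02 m).
Of hook1, hook2, hook3 only 2 to 3 are there at a start; the rules pass over those that are not, and their reading is None.
At some moment in a run one of hook1, hook2, hook3 may be knocked a few centimetres aside while the robot is not near it.
It also fails if it takes over 210 s, if anything falls off the work surface, if the arm or the gripper's body presses on something with over 40 N, if the wrist force passes 120 N, or if a joint passes its speed limit or range.

## Working session

There is one attempt and no reset: what is moved stays moved. The work goes in short steps, Python scripts to look and compute and a tool call to move; the robot and the scene stay as the last step left them, time stands still between calls to the robot, and variables do not carry over. Pictures are saved under pics/ and viewed, and the job is handed in when it is done.

Besides the shell and the picture viewer there is one more tool, called as name(argument=value, ...) on one line, values as JSON. jog_arm: Moves the arm, as the interface text tells. Its arguments: {"type":"object","properties":{"offset":{"type":"array","items":{"type":"array","items":{"type":"number"}}},"delta_rot":{"type":"array","items":{"type":"array","items":{"type":"number"}}},"jaw":{"type":"array","items":{"type":"number"}},"newtons":{"type":"number"}},"required":["offset","delta_rot","jaw"]}

```bash
ls; mkdir -p pics
python3 - <<'E'
from bench import monitor,cams,r
import cv2,numpy as np
print(monitor.sense())
for n in ["scene","side","wrist"]:
    p,d=cams.snapshot(n); cv2.imwrite(f"pics/{n}0.png",p[:,:,::-1]); np.savez(f"pics/{n}0.npz",p=p,d=d,**{k:v for k,v in cams.camera_model(n).items()})
    m=cams.camera_model(n);print(n,m["K"],m["camera_from_world"])
E
```

```text
pics
{'time': 0.0, 'joint_pos': array([ 6.50654672e+01,  7.51553393e+00,  8.53316102e+01,  1.29916381e-04,
        8.72603587e+01, -4.89412606e+00]), 'qd': array([0.01877835, 0.0337813 , 0.05469548, 0.10661948, 0.01213317,
       0.03606682]), 'joint_efforts': array([-1.44740614e-03, -5.69427824e+01, -5.00530314e+01, -6.10944480e-04,
        1.56947278e-02,  8.41982637e-05]), 'tool_pos': array([205.36131249, 563.16491281, 230.21764599]), 'tcp_rot': array([-1.79990699e+02,  1.07099738e-01,  6.99595956e+01]), 'ft_force': array([ 0.62702237,  0.27457866, -0.16608572]), 'wrist_torque': array([-0.02379721,  0.00606442, -0.05700565]), 'finger_gap': 85.48737533881157}
scene [[520.63135182   0.         276.59488967]
 [  0.         520.63135182 207.11226824]
 [  0.           0.           1.        ]] [[ 5.69528876e-01  8.21968132e-01 -2.29125027e-03 -2.24225185e+02]
 [ 6.64433170e-01 -4.62012831e-01 -5.87428895e-01 -3.38893083e+02]
 [-4.83906418e-01  3.33035335e-01 -8.09272540e-01  2.13031173e+03]
 [ 0.00000000e+00  0.00000000e+00  0.00000000e+00  1.00000000e+00]]
side [[426.13751882   0.         275.428517  ]
 [  0.         426.13751882 208.10081348]
 [  0.           0.           1.        ]] [[-9.40582587e-01 -3.39420217e-01 -9.91530726e-03  4.60016138e+02]
 [-2.64487334e-01  7.50620512e-01 -6.05487652e-01  2.10955822e+02]
 [ 2.12957383e-01 -5.66888668e-01 -7.95792932e-01  1.05898914e+03]
 [ 0.00000000e+00  0.00000000e+00  0.00000000e+00  1.00000000e+00]]
wrist [[378.6901864    0.         282.42880268]
 [  0.         378.6901864  207.63617717]
 [  0.           0.           1.        ]] [[ 3.41158610e-01  9.39999741e-01 -3.36002417e-03 -5.98439072e+02]
 [ 9.07903618e-01 -3.28579435e-01  2.60281722e-01 -3.52765800e+01]
 [ 2.43560717e-01 -9.18479288e-02 -9.65526869e-01  3.80037880e+02]
 [ 0.00000000e+00  0.00000000e+00  0.00000000e+00  1.00000000e+00]]
```

View pics/scene0.png

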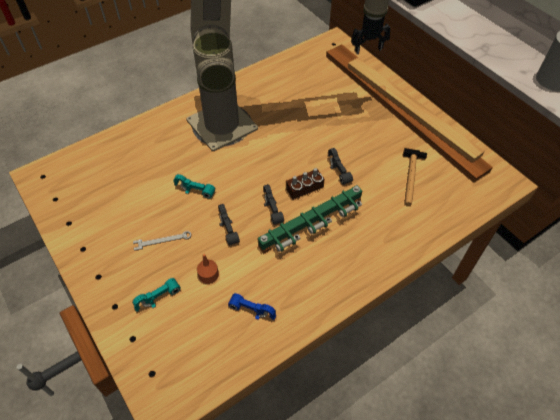

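View pics/side0.png

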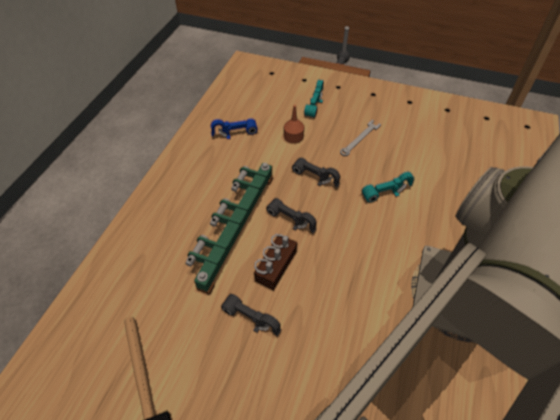

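View pics/wrist0.png

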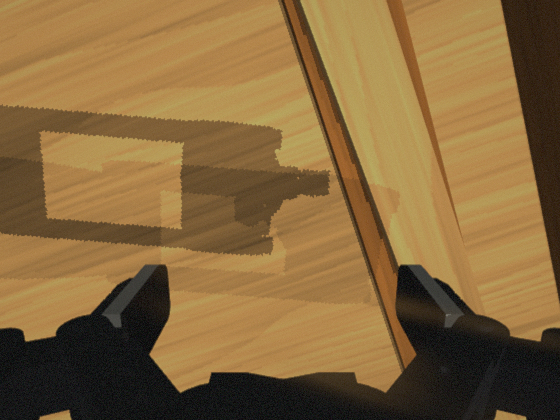

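Scene picture: three dark hooks at (228,224), (272,203) and (340,165); the look-alikes are teal at (195,186) and (157,294) and blue at (252,306). The block is at (305,183), the bar at (310,218), the spanner at (162,241), the oil can at (207,270) and the mallet at (412,175). I choose the three dark ones. Next I'll make a close crop and a height-map measurement.

```bash
cat > h.py <<'E'
import numpy as np,cv2
def load(n):
    z=np.load(f"pics/{n}.npz"); return z['p'],z['d'],z['K'],z['camera_from_world']
def cloud(p,d,K,T):
    v,u=np.indices(d.shape); z=d.astype(float)
    c=np.stack([(u-K[0,2])/K[0,0]*z,(v-K[1,2])/K[1,1]*z,z],-1)
    w=(c-T[:3,3])@T[:3,:3]
    w[d<=0]=np.nan
    return w
def topdown(w,p,x0,x1,y0,y1,s,zmin=-50,zmax=200):
    # image: up = +x, left = +y ; s px per mm
    H=int((x1-x0)*s);W=int((y1-y0)*s)
    im=np.zeros((H,W,3),np.uint8);hm=np.full((H,W),-99.)
    q=w.reshape(-1,3);c=p.reshape(-1,3)
    ok=np.isfinite(q[:,0])&(q[:,2]<zmax); q=q[ok];c=c[ok]
    o=np.argsort(q[:,2]);q=q[o];c=c[o]
    r=((x1-q[:,0])*s).astype(int);k=((y1-q[:,1])*s).astype(int)
    m=(r>=0)&(r<H)&(k>=0)&(k<W)
    im[r[m],k[m]]=c[m];hm[r[m],k[m]]=q[m,2]
    return im,hm
E
python3 - <<'E'
from h import *
for n in ["scene0","side0"]:
    p,d,K,T=load(n);w=cloud(p,d,K,T)
    for (u,v) in ([(228,224),(272,203),(340,165),(305,183),(264,240),(358,192),(207,270),(412,175),(195,186),(162,241)] if n=="scene0" else [(318,173),(292,215),(250,313),(276,262),(265,170),(205,280)]):
        print(n,u,v,np.round(w[v,u]))
    im=cv2.resize(p[120:320,120:440] if n=="scene0" else p[80:340,150:420],None,fx=2.4,fy=2.3,interpolation=cv2.INTER_CUBIC)
    cv2.imwrite(f"pics/{n}_crop.png",im[:,:,::-1])
E
```

```text
scene0 228 224 [ 463. -251.   45.]
scene0 272 203 [478. -78.  50.]
scene0 340 165 [478. 228.  51.]
scene0 305 183 [468.  74.  44.]
scene0 264 240 [ 596. -191.   61.]
scene0 358 192 [617. 198.  56.]
scene0 207 270 [ 585. -403.   60.]
scene0 412 175 [654. 432.  27.]
scene0 195 186 [ 251. -261.   43.]
scene0 162 241 [ 366. -462.    2.]
side0 318 173 [ 440. -233.   38.]
side0 292 215 [462. -59.  43.]
side0 250 313 [464. 242.  45.]
side0 276 262 [453.  95.  47.]
side0 265 170 [ 584. -174.   60.]
side0 205 280 [593. 207.  62.]
```

View pics/scene0_crop.png

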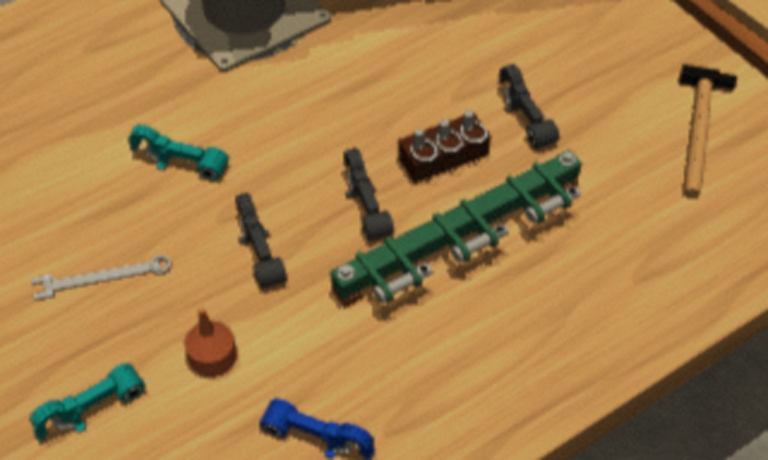

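View pics/side0_crop.png

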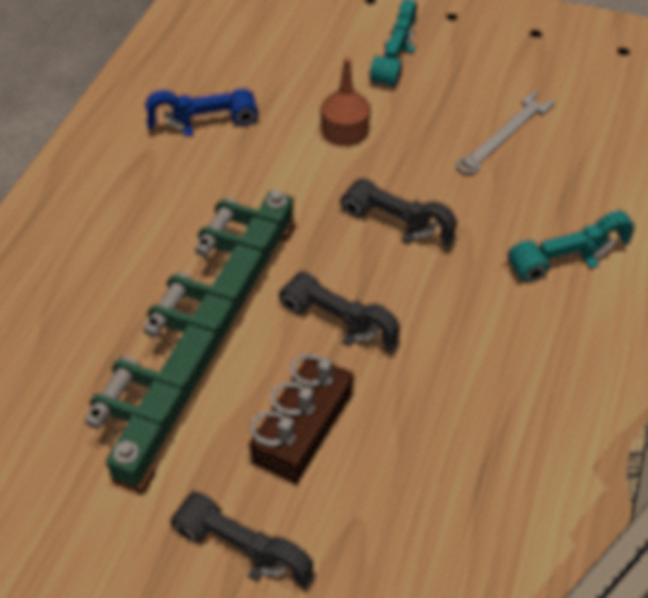

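```bash
cat >> h.py <<'E'
from scipy.spatial.transform import Rotation as Ro
def tool():
    from bench import monitor
    s=monitor.sense(); a=s['tcp_rot']
    return s['tool_pos'],Ro.from_euler('xyz',a,degrees=True),s
def camcentre(T): return -T[:3,:3].T@T[:3,3]
def plan(tp,yaw,cur=None,crot=None):
    """print tool-frame offset and rot to reach tool-down pose"""
    p,R,s=tool()
    if cur is not None:p=np.array(cur,float)
    if crot is not None:R=Ro.from_euler('xyz',crot,degrees=True)
    G=Ro.from_euler('xyz',[180,0,yaw],degrees=True)
    print("offset(tool)",np.round(R.inv().apply(np.array(tp)-p),1),"rot(tool)",np.round((R.inv()*G).as_rotvec(degrees=True),2))
def snap(n,name):
    from bench import cams
    m=cams.camera_model(n);p,d=cams.snapshot(n)
    np.savez(f"pics/{name}.npz",p=p,d=d,K=m['K'],camera_from_world=m['camera_from_world'])
    cv2.imwrite(f"pics/{name}.png",p[:,:,::-1]); return p,d,m['K'],m['camera_from_world']
E
python3 - <<'E'
from h import *
p,d,K,T=load("wrist0");t,R,s=tool()
print("cam in tool",R.inv().apply(camcentre(T)-t)); print("axis in tool",R.inv().apply(T[2,:3]))
plan([440,0,430],90)
E
```

```text
cam in tool [  -0.17896529  -65.79044125 -143.64108994]
axis in tool [-0.00141235  0.26040898  0.96549737]
offset(tool) [-449.1  413.4 -198.9] rot(tool) [-2.000e-02  8.000e-02 -2.004e+01]
```

jog_arm(offset=[[-32,29.5,-14],[-32,29.5,-14],[-32,29.5,-14],[-32,29.5,-14],[-32,29.5,-14],[-32,29.5,-14],[-32,29.5,-14],[-32,29.5,-14],[-32,29.5,-14],[-32,29.5,-14],[-32,29.5,-14],[-32,29.5,-14],[-32,29.5,-14],[-32,29.5,-14],[0,0,0],[0,0,0],[0,0,0],[0,0,0]], delta_rot=[[0,0,0],[0,0,0],[0,0,0],[0,0,0],[0,0,0],[0,0,0],[0,0,0],[0,0,0],[0,0,0],[0,0,0],[0,0,0],[0,0,0],[0,0,0],[0,0,0],[0,0,-6.7],[0,0,-6.7],[0,0,-6.6],[0,0,0]], jaw=[100,100,100,100,100,100,100,100,100,100,100,100,100,100,100,100,100,100], newtons=80)

```text
time: 1.95
tool_pos: [445.6, -24.1, 429.2]
tcp_rot: [-179.6, 0.7, 90.6]
ft_force: [-0.5, 0.3, -0.4]
finger_gap: 85.5
```

Run:
```python
from h import *
t,R,s=tool();print(t,s['tcp_rot'],s['time'],s['joint_pos'])
p,d,K,T=snap("wrist","w1");w=cloud(p,d,K,T)
im,hm=topdown(w,p,330,730,-330,330,1.2)
im=cv2.dilate(im,np.ones((2,2)))
cv2.imwrite("pics/w1_top.png",im[:,:,::-1])
print(np.nanmedian(w[...,2]))
```

```text
[445.63868731 -24.06798466 429.24323762] [-179.62395067    0.74599316   90.58158832] 1.95 [ -9.02272281 -15.43596401  86.62645892  -0.84454088 109.05392725
 -99.87587181]
1.6753628268733989
```

View pics/w1.png

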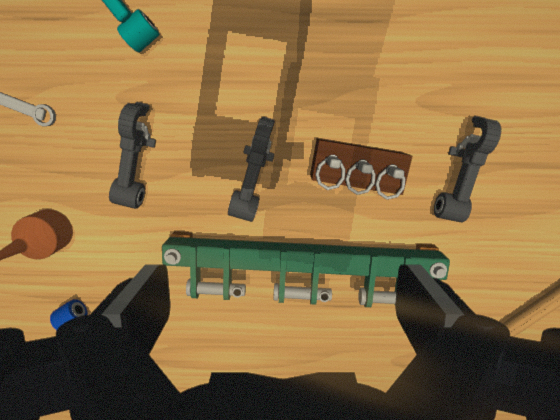

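View pics/w1_top.png

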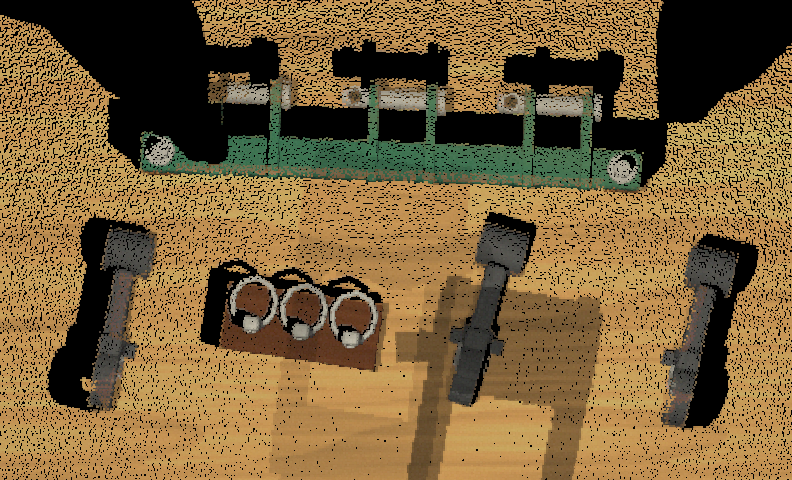

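```bash
cat >> h.py <<'E'
def hooks(p,w,verbose=True):
    hsv=cv2.cvtColor(p,cv2.COLOR_RGB2HSV)
    m=(hsv[...,1]<90)&(hsv[...,2]<110)&(w[...,2]>12)&(w[...,2]<80)&(w[...,0]<700)
    m=m.astype(np.uint8)
    n,l,st,c=cv2.connectedComponentsWithStats(m)
    out=[]
    for i in range(1,n):
        if st[i,4]<250: continue
        q=w[l==i]; xy=q[:,:2].astype(np.float32)
        r=cv2.minAreaRect(xy)
        out.append((np.round(c[i]),st[i,4],np.round(r[0],1),np.round(r[1],1),round(r[2],1),np.round(np.percentile(q[:,2],[5,50,95]))))
    return out,l
E
python3 - <<'E'
from h import *
p,d,K,T=load("w1");w=cloud(p,d,K,T)
for o in hooks(p,w)[0]:print(o)
hsv=cv2.cvtColor(p,cv2.COLOR_RGB2HSV)
g=(abs(hsv[...,0].astype(int)-75)<20)&(hsv[...,1]>90)&(w[...,2]>55)&(w[...,2]<63)&(w[...,0]>500)
q=w[g]; print(g.sum(),cv2.minAreaRect(q[:,:2].astype(np.float32)),q.mean(0))
b=(w[...,2]>46)&(w[...,2]<53)&(hsv[...,1]>100)&(w[...,0]<560)&(w[...,1]>20)&(w[...,1]<170)&(hsv[...,0]<15)
q=w[b];print(b.sum(),cv2.minAreaRect(q[:,:2].astype(np.float32)),np.median(q[:,2]))
im=cv2.resize(p[225:310,150:430],None,fx=2.8,fy=4,interpolation=cv2.INTER_CUBIC)[:,:,::-1]
im2=cv2.resize(p[100:225,290:430],None,fx=4,fy=4,interpolation=cv2.INTER_CUBIC)[:,:,::-1]
cv2.imwrite("pics/w1_bar.png",im);cv2.imwrite("pics/w1_blk.png",im2)
E
```

```text
(array([129., 156.]), np.int32(2396), array([ 449. , -249.4]), array([ 40.2, 152.1]), 78.2, array([23., 46., 67.]))
(array([252., 173.]), np.int32(1852), array([466.4, -73.2]), array([ 40.1, 151.7]), 75.4, array([28., 47., 67.]))
(array([469., 170.]), np.int32(2658), array([462.9, 232.3]), array([ 40.5, 150.8]), 80.5, array([21., 43., 66.]))
4092 ((601.9317626953125, 4.938385009765625), (414.00897216796875, 47.886390686035156), 87.59213256835938) [592.92345323   8.98468481  60.45337317]
2525 ((458.8546142578125, 80.26640319824219), (128.39315795898438, 56.274593353271484), 81.5125961303711) 50.737043914307336
```

View pics/w1_bar.png

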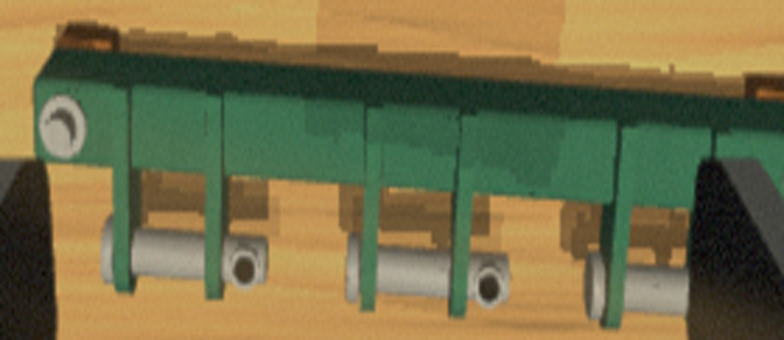

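View pics/w1_blk.png

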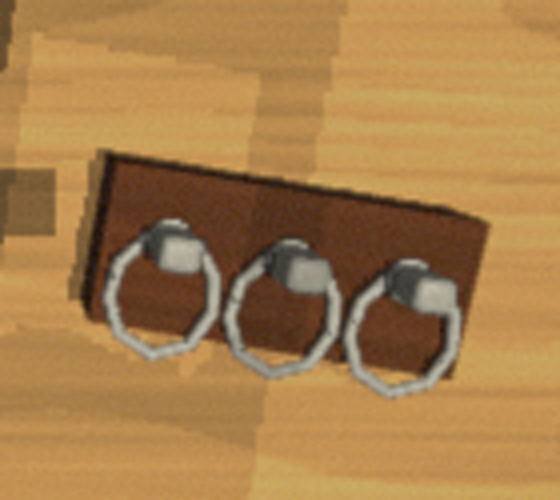

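```bash
cat >> h.py <<'E'
def ray(u,v,z,K,T):
    c=camcentre(T); dr=T[:3,:3].T@np.array([(u-K[0,2])/K[0,0],(v-K[1,2])/K[1,1],1]); return c+dr*(z-c[2])/dr[2]
def proj(P,K,T):
    c=(T[:3,:3]@np.atleast_2d(P).T).T+T[:3,3]; q=(K@c.T).T; return q[:,:2]/q[:,2:]
E
python3 - <<'E'
from h import *
p,d,K,T=load("w1");w=cloud(p,d,K,T)
h1=ray(237.1,292,61,K,T);h2=ray(324.3,297,61,K,T);print(h1,h2,np.linalg.norm(h2-h1),np.degrees(np.arctan2(*(h2-h1)[1::-1])))
hsv=cv2.cvtColor(p,cv2.COLOR_RGB2HSV)
# bar far/near edges from side & scene too
for n in ["w1","side0","scene0"]:
    p,d,K,T=load(n);w=cloud(p,d,K,T);hsv=cv2.cvtColor(p,cv2.COLOR_RGB2HSV)
    g=(abs(hsv[...,0].astype(int)-75)<12)&(hsv[...,1]>90)&(w[...,2]>57)&(w[...,2]<64)&(w[...,0]>500)&(w[...,0]<720)&(abs(w[...,1])<260)
    q=w[g]; 
    # near edge fit: min x per y bin
    b=np.round(q[:,1]/8);E=[]
    for k in np.unique(b):
        s=q[b==k]
        if len(s)>2:E.append([s[:,1].mean(),s[:,0].min()])
    E=np.array(E);E=E[3:-3];f=np.polyfit(E[:,0],E[:,1],1);print(n,g.sum(),"edge x at y=0",f[1],"slope deg",np.degrees(np.arctan(f[0])),"y range",q[:,1].min(),q[:,1].max())
p,d,K,T=load("w1")
th=np.radians(81.5);e=np.array([np.cos(th),np.sin(th)]);yb=np.array([e[1],-e[0]]);c=np.array([458.9,80.3])
im=p.copy()
for k in (-1,0,1):
    P=c-4*yb+42*k*e
    print(k,P); 
    for z in (50,84):
        u=proj([P[0],P[1],z],K,T)[0];cv2.circle(im,tuple(np.round(u).astype(int)),1,(255,0,0) if z==50 else (0,255,0),-1)
cv2.imwrite("pics/w1_chk.png",cv2.resize(im[130:210,300:420],None,fx=5,fy=5,interpolation=cv2.INTER_NEAREST)[:,:,::-1])
E
```

```text
[645.81370846 -94.97112647  61.        ] [651.44917861  34.88395157  61.        ] 129.9773050047597 87.51502845351095
w1 3999 edge x at y=0 579.4146698513271 slope deg 2.161599305973061 y range -201.44296876639086 212.41276803894317
side0 1007 edge x at y=0 579.1722588136944 slope deg 2.263953604886073 y range -184.32525149612704 217.92925905802983
scene0 552 edge x at y=0 587.3335851264522 slope deg 2.7452248402852732 y range -205.4302930823999 202.43193059850827
-1 [448.73594128  39.35257138]
0 [454.94393655  80.89123764]
1 [461.15193181 122.42990391]
```

View pics/w1_chk.png

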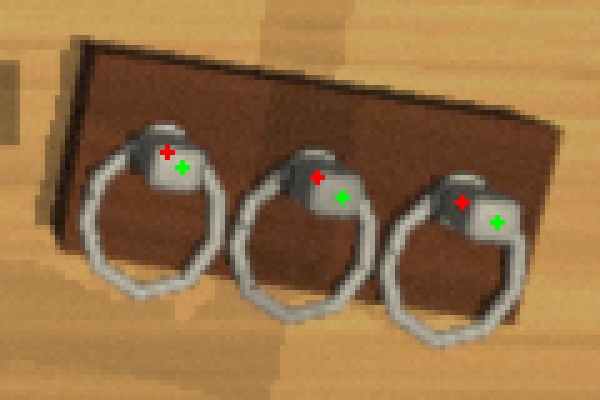

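```bash
cat >> h.py <<'E'
def drawhook(im,o,yaw,K,T,col=(255,0,0)):
    c,s=np.cos(np.radians(yaw)),np.sin(np.radians(yaw))
    for pts in ([(-13,-9,46),(35,-9,46),(35,9,46),(-13,9,46)],[(-29,-23,3),(-16,-23,3),(-16,23,3),(-29,23,3)],[(38,-20,20),(38,20,20),(58,20,40),(78,20,20),(78,-20,20),(58,-20,40)],[(-77,-10,50),(-77,10,50),(-60,10,66),(-60,-10,66)],[(-50,-10,66),(-50,10,66)]):
        P=np.array([[o[0]+c*a-s*b,o[1]+s*a+c*b,z] for a,b,z in pts])
        q=np.round(proj(P,K,T)*8).astype(np.int32)
        cv2.polylines(im,[q],True,col,1,cv2.LINE_AA,3)
E
cat > fit.py <<'E'
from h import *
import sys
def fithook(p,w,l_i):
    q=w[l_i]
    r=cv2.minAreaRect(q[:,:2].astype(np.float32)); 
    a=np.radians(r[2]-90 if r[1][0]<r[1][1] else r[2])
    if np.cos(a)<0:a+=np.pi
    c=np.array(r[0])
    for it in range(5):
        e=np.array([np.cos(a),np.sin(a)]);n=np.array([-e[1],e[0]])
        L=(q[:,:2]-c)@e;N=(q[:,:2]-c)@n
        m=((L>-75)&(L<-35)&(q[:,2]>52))|((L>-5)&(L<32)&(q[:,2]>41)&(q[:,2]<49))
        f=np.polyfit(L[m],N[m],1); a+=np.arctan(f[0]); c=c+n*f[1]
    L=(q[:,:2]-c)@np.array([np.cos(a),np.sin(a)])
    return c,np.degrees(a),L.min(),L.max(),N.min(),N.max()
E
python3 - <<'E'
from fit import *
p,d,K,T=load("w1");w=cloud(p,d,K,T)
o,l=hooks(p,w);im=cv2.resize(p,None,fx=2,fy=2,interpolation=cv2.INTER_CUBIC);K2=K.copy();K2[:2]*=2
for h in o:
    u=h[0].astype(int)
    lab=[i for i in np.unique(l) if i and (l==i).sum()==h[1]][0]
    r=fithook(p,w,l==lab);print(np.round(r[0],1),np.round(r[1:],1))
    c=r[0]+ (r[2]+r[3])/2*0*np.array([1,0])
    drawhook(im,c,r[1],K2,T)
cv2.imwrite("pics/w1_fit.png",im[180:460,200:1000][:,:,::-1])
E
```

```text
[ 449.6 -246.8] [-14.1 -76.1  76.3 -20.8  19.6]
[466.6 -72.2] [-16.  -75.8  76.1 -19.8  20.3]
[463.  232.8] [-10.6 -75.3  75.5 -19.7  20.8]
```

View pics/w1_fit.png

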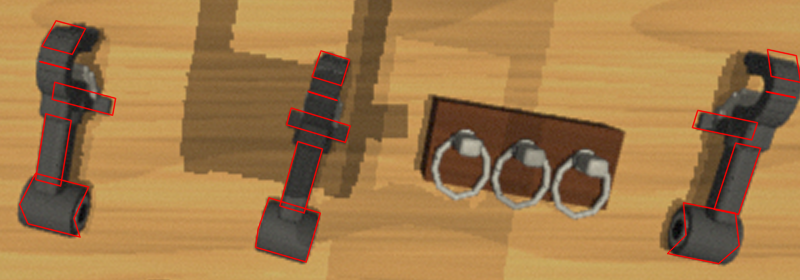

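Run:
```python
from h import *
plan([474,-75,180],74.5)
```

```text
offset(tool) [-48.   29.7 249.7] rot(tool) [-0.27  0.79 15.87]
```

jog_arm(offset=[[-8,5,41.5],[-8,5,41.5],[-8,5,41.5],[-8,5,41.5],[-8,5,41.5],[-8,5,41.5],[0,0,0],[0,0,0],[0,0,0]], delta_rot=[[0,0,0],[0,0,0],[0,0,0],[0,0,0],[0,0,0],[0,0,0],[0,0.8,8],[-0.3,0,8],[0,0,0]], jaw=[100,100,100,100,100,100,100,100,100])

```text
time: 2.9
tool_pos: [473.8, -73.9, 170.6]
tcp_rot: [180.0, -0.1, 72.1]
ft_force: [-0.1, 0.1, -0.8]
finger_gap: 85.4
```

```bash
cat > lookhook.py <<'E'
from fit import *
import sys
def go(name,near,sx=1.0):
    t,R,s=tool();print(np.round(t,1),np.round(s['tcp_rot'],2),s['time'])
    p,d,K,T=snap("wrist",name);w=cloud(p,d,K,T)
    w[370:]=np.nan  # gripper
    o,l=hooks(p,w);im=cv2.resize(p,None,fx=1.4,fy=1.4);K2=K.copy();K2[:2]*=1.4
    for h in o:
        if np.hypot(*(h[2]-near))>90: continue
        lab=[i for i in np.unique(l) if i and (l==i).sum()==h[1]][0]
        r=fithook(p,w,l==lab);print(h[1],np.round(r[0],1),np.round(r[1:],1),"rect",h[2:5])
        drawhook(im,r[0],r[1],K2,T)
    cv2.imwrite(f"pics/{name}_fit.png",im[:,:,::-1])
E
python3 -c "
from lookhook import *
go('B1',np.array([466,-73]))"
```

```text
[473.8 -73.9 170.6] [ 1.7996e+02 -1.0000e-01  7.2150e+01] 2.9
6582 [466.7 -72. ] [-16.  -75.9  75.9 -20.4  20. ] rect (array([466.5, -72.7]), array([ 40.4, 151.7]), 74.6)
```

View pics/B1_fit.png

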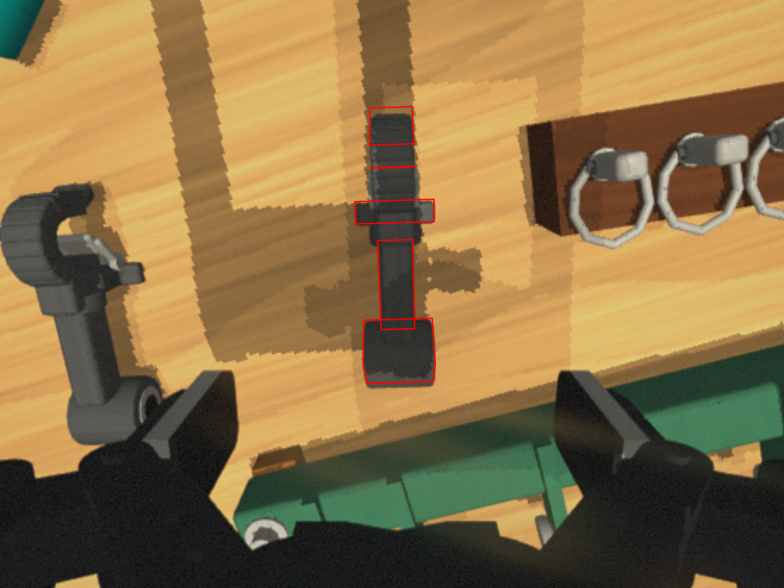

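jog_arm(offset=[[0,0,0],[0,0.5,45],[0,0,45],[0,0,45],[0,0,16],[0,0,4],[0,0,0]], delta_rot=[[0,0,-1.8],[0,0,0],[0,0,0],[0,0,0],[0,0,0],[0,0,0],[0,0,0]], jaw=[100,100,100,100,100,100,100], newtons=90)

```text
time: 3.65
tool_pos: [481.9, -74.0, 18.4]
tcp_rot: [179.1, -0.1, 75.5]
ft_force: [-0.3, 0.3, 0.5]
finger_gap: 85.3
```

Run:
```python
from h import *
plan([474.8,-74.2,15],74)
```

```text
offset(tool) [-2.  -6.9  3.3] rot(tool) [ 0.9  -0.09  1.54]
```

jog_arm(offset=[[-2,-6.5,2.8],[0,0,0],[0,0,0]], delta_rot=[[0.9,0,1.5],[0,0,0],[0,0,0]], jaw=[100,100,100])

```text
time: 3.95
tool_pos: [477.9, -74.9, 19.5]
tcp_rot: [179.7, -0.1, 74.0]
ft_force: [1.0, -0.0, 0.7]
finger_gap: 85.5
```

jog_arm(offset=[[0,-3,4],[0,0,0],[0,0,0],[0,0,0],[0,0,0],[0,0,0],[0,0,0],[0,0,0],[0,0,0]], delta_rot=[[0,0,0],[0,0,0],[0,0,0],[0,0,0],[0,0,0],[0,0,0],[0,0,0],[0,0,0],[0,0,0]], jaw=[100,100,0,0,0,0,0,0,0])

```text
time: 4.85
tool_pos: [476.8, -74.6, 17.7]
tcp_rot: [179.5, -0.1, 74.0]
ft_force: [-0.7, 0.5, 1.6]
finger_gap: 16.6
```

jog_arm(offset=[[0,0,-10],[0,0,-25],[0,0,-45],[0,0,-45],[0,0,0],[0,0,0],[0,0,0]], delta_rot=[[0,0,0],[0,0,0],[0,0,0],[0,0,0],[0,0,-6.8],[0,0,-6.7],[0,0,0]], jaw=[0,0,0,0,0,0,0])

```text
time: 5.55
tool_pos: [469.7, -73.0, 145.0]
tcp_rot: [-179.8, -0.1, 88.0]
ft_force: [0.7, -0.7, -6.3]
finger_gap: 16.9
```

Run:
```python
from h import *
t,R,s=tool();print(np.round(t,1),np.round(s['tcp_rot'],2),s['time'],s['finger_gap'])
p,d,K,T=snap("wrist","c1")
plan([710,-7.7,143],87.5)
```

```text
[469.7 -73.  145. ] [-1.7984e+02 -1.3000e-01  8.7970e+01] 5.55 16.882823996751544
offset(tool) [ 74.6 237.9   0.8] rot(tool) [-0.22 -0.14  0.25]
```

View pics/c1.png

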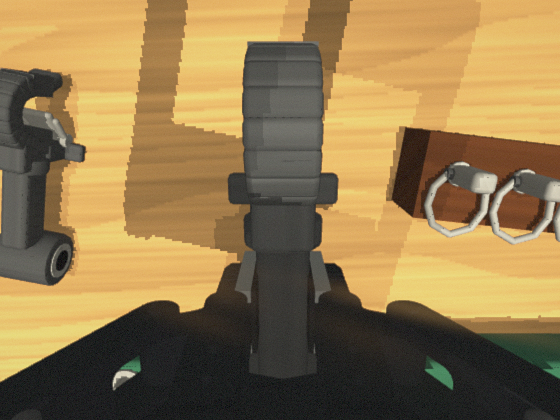

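The hook is held straight: jaw at (283,120), shank between the fingers at (283,280).

jog_arm(offset=[[12.5,39.5,0],[12.5,39.5,0],[12.5,39.5,0],[12.5,39.5,0],[12.5,39.5,0],[12.5,39.5,0],[0,0,0],[0,0,0],[0,0,0]], delta_rot=[[0,0,0],[0,0,0],[0,0,0],[0,0,0],[0,0,0],[0,0,0],[0,0,0],[0,0,0],[0,0,0]], jaw=[0,0,0,0,0,0,0,0,0])

```text
time: 6.5
tool_pos: [706.5, -5.6, 122.3]
tcp_rot: [-178.0, -0.2, 85.8]
ft_force: [0.1, 0.0, -5.9]
finger_gap: 16.7
```

Run:
```python
from h import *
t,R,s=tool();print(np.round(t,1),np.round(s['tcp_rot'],2),s['time'],s['finger_gap'])
p,d,K,T=snap("wrist","c2")
plan([710,-7.7,113],87.5)
```

```text
[706.5  -5.6 122.3] [-177.99   -0.18   85.81] 6.5 16.735371069550883
offset(tool) [-1.7  4.3  9.3] rot(tool) [-2.01 -0.21 -1.68]
```

View pics/c2.png

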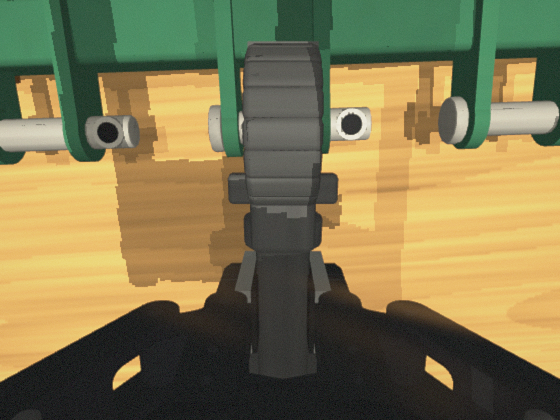

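The hook is above pin 2, between its lugs at (232,60) and (322,60). Hole 2 is at (350,124) and hole 1 at (108,132).

Run:
```python
from h import *
p,d,K,T=load("c2")
g=cv2.cvtColor(p,cv2.COLOR_RGB2GRAY).astype(float)
def dark(u,v,r=14):
    s=g[v-r:v+r+1,u-r:u+r+1];m=(s<55);n,l,st,c=cv2.connectedComponentsWithStats(m.astype(np.uint8));k=l[r,r];print(st[k]);return c[k]+[u-r,v-r]
H=[]
for u,v in((108,132),(350,124)):
    c=dark(u,v); q=ray(*c,61,K,T);print(c,q);H.append(q)
print(np.linalg.norm(H[1]-H[0]),np.degrees(np.arctan2(*(H[1]-H[0])[1::-1])))
# hook jaw centre line in hand
t,R,s=tool()
w=cloud(p,d,K,T)
for v in(70,110,150,170):
  print(v,w[v,283],R.inv().apply(w[v,283]-t))
  row=(g[v]<90)&(np.abs(np.arange(560)-283)<55); x=np.where(row)[0]; print(x.min(),x.max())
```

```text
[  4   5  20  20 313]
[107.23642173 132.30990415] [645.56864932 -95.7626596   61.        ]
[  0   0  29  29 686]
[349.67346939 123.94606414] [650.47380245  34.12120764  61.        ]
129.97645746525734 87.83721351222985
70 [633.79759157  -0.68114946 169.09724329] [-4.52328665e-02 -7.41238092e+01 -4.40335960e+01]
234 328
110 [643.48264202  -1.38351607 173.88275669] [-2.40293842e-02 -6.45876929e+01 -4.91577247e+01]
236 328
150 [652.98275616  -2.06145381 174.36003811] [-5.22338334e-03 -5.50861209e+01 -4.99697239e+01]
229 327
170 [658.03582545  -2.41858235 173.28820648] [ 4.15301215e-03 -4.99858900e+01 -4.90767345e+01]
244 320
```

jog_arm(offset=[[-2.5,3.5,0],[0,0,0],[0,0,0]], delta_rot=[[-2,-0.2,-1.7],[0,0,0],[0,0,0]], jaw=[0,0,0])

```text
time: 6.85
tool_pos: [707.1, -9.6, 124.0]
tcp_rot: [180.0, 0.0, 87.3]
ft_force: [0.3, -0.0, -5.9]
finger_gap: 16.5
```

Run:
```python
from h import *
plan([709.4,-8.1,55],87.6)
```

```text
offset(tool) [ 1.6  2.2 69. ] rot(tool) [ 0.    0.   -0.29]
```

jog_arm(offset=[[1.6,1.5,12],[0,0,14],[0,0,14],[0,0,10],[0,0,0],[0,0,0]], delta_rot=[[0,0,-0.2],[0,0,0],[0,0,0],[0,0,0],[0,0,0],[0,0,0]], jaw=[0,0,0,0,0,0])

```text
time: 7.45
tool_pos: [707.0, -8.1, 68.7]
tcp_rot: [-179.8, -0.0, 87.4]
ft_force: [-0.2, -0.1, -4.7]
finger_gap: 16.4
```

Run:
```python
from h import *
t,R,s=tool();print(np.round(t,1),np.round(s['tcp_rot'],2),s['time'],s['finger_gap'])
p,d,K,T=snap("side","s2")
cv2.imwrite("pics/s2c.png",cv2.resize(p[120:300,150:350],None,fx=4,fy=3.3,interpolation=cv2.INTER_CUBIC)[:,:,::-1])
plan([709.4,-8.1,25],87.6)
```

```text
[707.   -8.1  68.7] [-1.7981e+02 -1.0000e-02  8.7370e+01] 7.45 16.419314628064324
offset(tool) [ 0.1  2.7 43.6] rot(tool) [-0.22 -0.01 -0.23]
```

View pics/s2c.png

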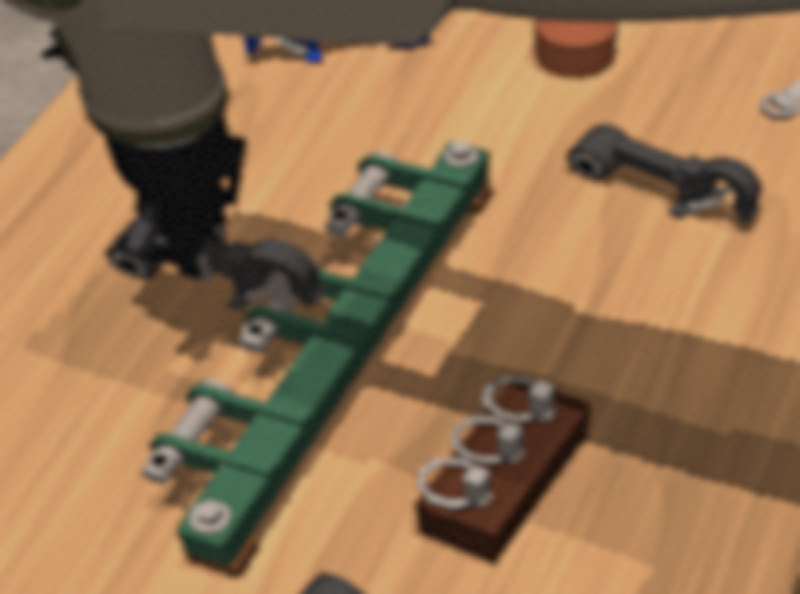

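The hook is over pin 2, between its lugs, with the mouth above the pin. Lowering.

jog_arm(offset=[[0,2.5,2],[0,0,8],[0,0,8],[0,0,8],[0,0,6],[0,0,4],[0,0,4],[0,0,0]], delta_rot=[[0,0,-0.2],[0,0,0],[0,0,0],[0,0,0],[0,0,0],[0,0,0],[0,0,0],[0,0,0]], jaw=[0,0,0,0,0,0,0,0])

```text
time: 8.3
tool_pos: [711.3, -8.4, 31.2]
tcp_rot: [-180.0, 0.0, 87.6]
ft_force: [1.9, -0.6, -6.7]
finger_gap: 16.8
```

jog_arm(offset=[[0,-1,4],[0,0,4],[0,0,4],[0,0,0]], delta_rot=[[0,0,0],[0,0,0],[0,0,0],[0,0,0]], jaw=[0,0,0,0])

```text
time: 8.7
tool_pos: [710.4, -8.4, 23.1]
tcp_rot: [180.0, 0.0, 87.6]
ft_force: [-0.7, -0.4, -5.1]
finger_gap: 16.8
```

jog_arm(offset=[[0,0,3],[0,0,3],[0,0,0]], delta_rot=[[0,0,0],[0,0,0],[0,0,0]], jaw=[0,0,0])

```text
time: 9.0
tool_pos: [710.3, -8.4, 23.2]
tcp_rot: [-180.0, 0.1, 87.6]
ft_force: [-0.8, -1.1, -6.2]
finger_gap: 16.8
```

Run:
```python
from h import *
p,d,K,T=snap("side","s3")
cv2.imwrite("pics/s3c.png",cv2.resize(p[150:250,150:280],None,fx=6,fy=6,interpolation=cv2.INTER_CUBIC)[:,:,::-1])
p,d,K,T=snap("wrist","c3")
```

```text
(no output)
```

View pics/s3c.png

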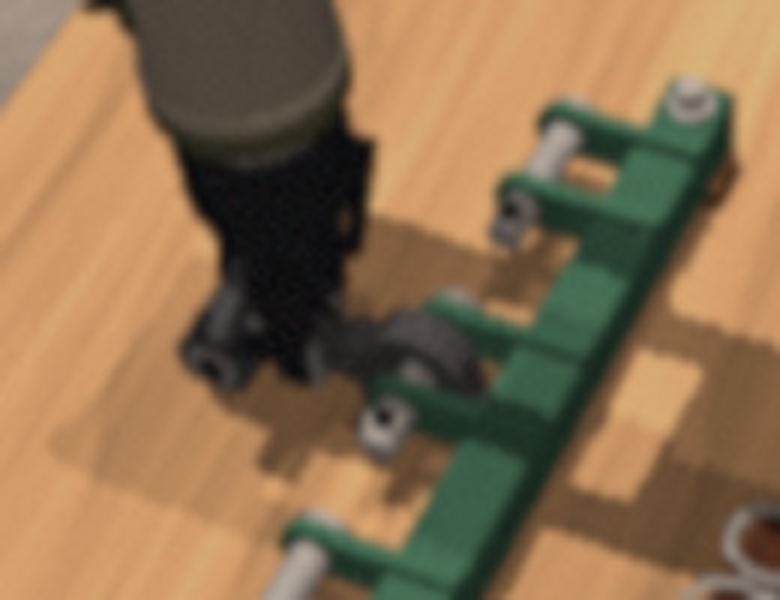

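View pics/c3.png

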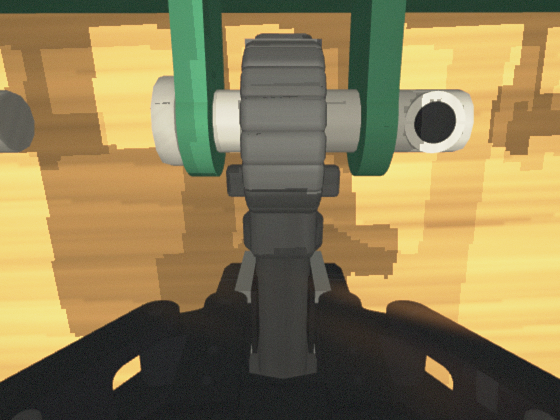

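jog_arm(offset=[[0,0,6],[0,0,6]], delta_rot=[[0,0,0],[0,0,0]], jaw=[0,0])

```text
time: 9.3
tool_pos: [711.2, -8.5, 20.3]
tcp_rot: [180.0, 0.1, 87.6]
ft_force: [-36.4, 1.8, 52.4]
finger_gap: 16.4
```

jog_arm(offset=[[0,0,-1],[0,0,0]], delta_rot=[[0,0,0],[0,0,0]], jaw=[0,0])

```text
time: 9.5
tool_pos: [710.7, -8.4, 21.9]
tcp_rot: [180.0, 0.1, 87.6]
ft_force: [-0.1, -0.2, -5.6]
finger_gap: 16.5
```

jog_arm(offset=[[0,0,0],[0,0,0],[0,0,0],[0,0,0],[0,0,-20],[0,0,-40],[0,0,-45],[0,-5,-45],[0,-20,-20],[0,0,0]], delta_rot=[[0,0,0],[0,0,0],[0,0,0],[0,0,0],[0,0,0],[0,0,0],[0,0,0],[0,0,0],[0,0,0],[0,0,0]], jaw=[60,60,60,60,60,60,60,60,60,60])

```text
time: 10.5
tool_pos: [686.6, -7.3, 204.7]
tcp_rot: [179.6, 0.1, 87.6]
ft_force: [1.5, 0.5, -0.5]
finger_gap: 51.3
```

Run:
```python
from h import *
t,R,s=tool();print(np.round(t,1),np.round(s['tcp_rot'],2),s['time'],s['finger_gap'])
p,d,K,T=snap("side","s4")
cv2.imwrite("pics/s4c.png",cv2.resize(p[150:250,150:280],None,fx=6,fy=6,interpolation=cv2.INTER_CUBIC)[:,:,::-1])
p,d,K,T=snap("wrist","c4")
```

```text
[686.6  -7.3 204.7] [1.7964e+02 9.0000e-02 8.7630e+01] 10.5 51.25012614559657
```

View pics/s4c.png

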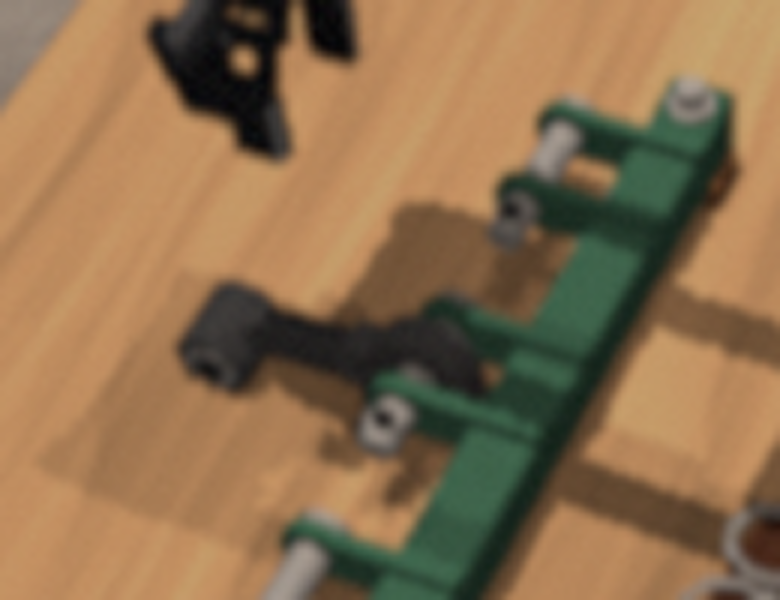

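View pics/c4.png

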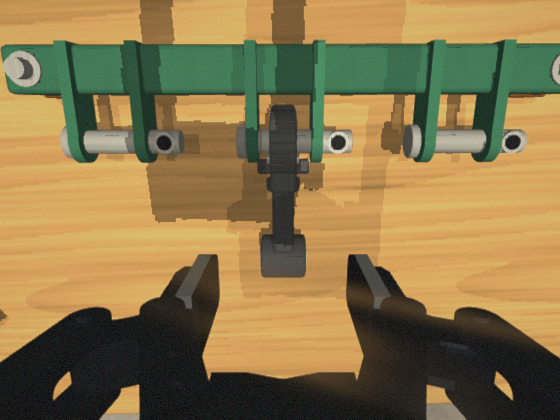

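Hook 2 is on its pin with the eye sunk. The holes are at (164,142), (340,142) and (513,142).

```bash
cat >> h.py <<'E'
def holes(p,K,T,pts,r=12,thr=60):
    g=cv2.cvtColor(p,cv2.COLOR_RGB2GRAY).astype(float);H=[]
    for u,v in pts:
        s=g[v-r:v+r+1,u-r:u+r+1];n,l,st,c=cv2.connectedComponentsWithStats((s<thr).astype(np.uint8))
        k=l[r,r];cc=c[k]+[u-r,v-r];q=ray(*cc,61,K,T);print(st[k],cc,np.round(q,1));H.append(q)
    return np.array(H)
E
python3 - <<'E'
from h import *
p,d,K,T=load("c4");w=cloud(p,d,K,T)
H=holes(p,K,T,[(164,142),(340,142),(513,142)])
print(np.linalg.norm(np.diff(H,axis=0),axis=1),np.degrees(np.arctan2(*(H[2]-H[0])[1::-1])))
for v in range(105,280,12):print(v,np.round(w[v,283],1))
E
```

```text
[  5   6  14  14 159] [163.52201258 142.5408805 ] [645.6 -95.8  61. ]
[  4   6  13  13 138] [337.97101449 142.17391304] [650.5  34.8  61. ]
[  5   6  14  13 147] [512.37414966 142.01360544] [655.5 164.9  61. ]
[130.65733949 130.1614964 ] 87.82599182395731
105 [622.2  -5.3  27.7]
117 [630.4  -5.5  65. ]
129 [638.5  -5.8  72.3]
141 [646.7  -6.2  74.7]
153 [655.4  -6.5  73.8]
165 [664.7  -6.9  70. ]
177 [675.7  -7.3  59.2]
189 [685.2  -7.7  58.8]
201 [697.   -8.2  50.5]
213 [707.1  -8.6  50.6]
225 [718.   -9.   48.7]
237 [728.2  -9.4  49.8]
249 [739.8  -9.9  47.3]
261 [753.6 -10.4  40.8]
273 [766.3 -11.   38.1]
```

Run:
```python
from h import *
plan([473,231,195],80)
```

```text
offset(tool) [ 229.3 -223.5    5.2] rot(tool) [0.23 0.06 7.62]
```

jog_arm(offset=[[33,-32,0],[33,-32,0],[33,-32,0],[33,-32,0],[33,-32,0],[33,-32,0],[33,-32,0],[0,0,0],[0,0,0]], delta_rot=[[0,0,0],[0,0,0],[0,0,0],[0,0,0],[0,0,0],[0,0,0],[0,0,0],[0,0,7.6],[0,0,0]], jaw=[100,100,100,100,100,100,100,100,100])

```text
time: 11.5
tool_pos: [459.6, 239.0, 184.8]
tcp_rot: [-178.9, 0.5, 79.7]
ft_force: [-0.1, 0.8, -0.1]
finger_gap: 85.5
```

```bash
python3 -c "
from lookhook import *
go('C1',np.array([463,232]))"
```

```text
[459.6 239.  184.8] [-178.91    0.54   79.69] 11.5
5759 [463.3 235.7] [-10.9 -75.4  75.4 -20.5  19.9] rect (array([463.2, 234.9]), array([ 40.4, 150.7]), 79.7)
```

View pics/C1_fit.png

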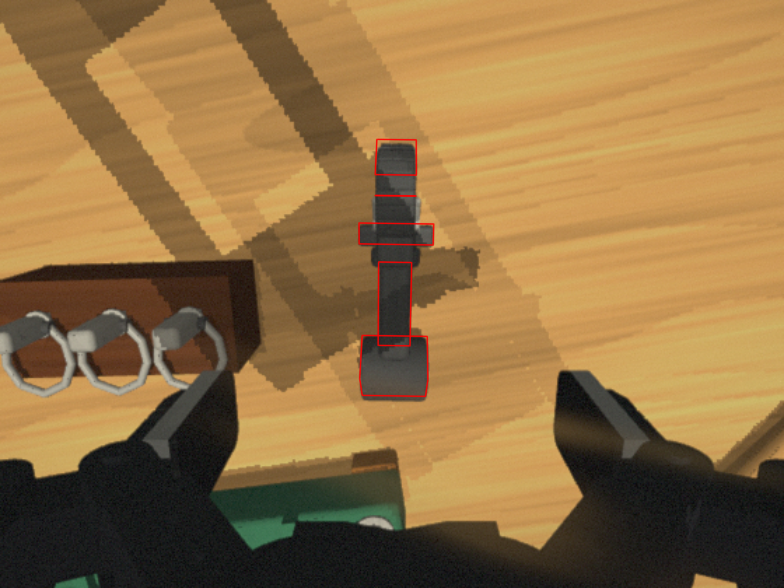

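Run:
```python
from h import *
plan([473.6,233.8,17],79.1)
```

```text
offset(tool) [ -1.   18.  167.3] rot(tool) [-1.13  0.54  0.81]
```

jog_arm(offset=[[-2,14.5,0],[0,0,25],[0,0,35],[0,0,35],[0,0,35],[0,0,20],[0,0,5],[0,0,0]], delta_rot=[[-1.1,0.5,0.8],[0,0,0],[0,0,0],[0,0,0],[0,0,0],[0,0,0],[0,0,0],[0,0,0]], jaw=[100,100,100,100,100,100,100,100])

```text
time: 12.35
tool_pos: [486.3, 225.1, 22.7]
tcp_rot: [179.5, -0.1, 79.3]
ft_force: [-0.3, -0.2, 0.3]
finger_gap: 85.5
```

Run:
```python
from h import *
plan([473.6,233.8,17],79.1)
```

```text
offset(tool) [  6.2 -14.1   5.6] rot(tool) [ 0.52 -0.05  0.24]
```

jog_arm(offset=[[6,-13.5,3],[0,0,2],[0,0,0]], delta_rot=[[0.5,0,0.2],[0,0,0],[0,0,0]], jaw=[100,100,100])

```text
time: 12.65
tool_pos: [476.3, 234.0, 20.3]
tcp_rot: [179.8, -0.2, 79.1]
ft_force: [-0.8, 0.2, -0.6]
finger_gap: 85.2
```

Run:
```python
from h import *
plan([473.6,233.8,17],79.1)
```

```text
offset(tool) [-0.8 -2.6  3.3] rot(tool) [ 0.21 -0.2  -0.01]
```

jog_arm(offset=[[-0.5,-3,4],[0,0,0],[0,0,0],[0,0,0],[0,0,0],[0,0,0],[0,0,0],[0,0,0],[0,0,0]], delta_rot=[[0.2,-0.2,0],[0,0,0],[0,0,0],[0,0,0],[0,0,0],[0,0,0],[0,0,0],[0,0,0],[0,0,0]], jaw=[100,100,0,0,0,0,0,0,0])

```text
time: 13.55
tool_pos: [475.2, 235.4, 19.1]
tcp_rot: [179.7, -0.1, 79.2]
ft_force: [-0.1, -1.0, 0.7]
finger_gap: 16.1
```

jog_arm(offset=[[0,0,-10],[0,0,-25],[0,0,-45],[0,0,-48],[0,0,0],[0,0,0]], delta_rot=[[0,0,0],[0,0,0],[0,0,0],[0,0,0],[0,0,-8],[0,0,0]], jaw=[0,0,0,0,0,0])

```text
time: 14.15
tool_pos: [468.6, 232.9, 147.5]
tcp_rot: [-179.5, 0.2, 87.3]
ft_force: [-0.5, -1.0, -6.2]
finger_gap: 16.5
```

Run:
```python
from h import *
plan([715.5,122.5,145],87.8)
```

```text
offset(tool) [-98.8 251.7   0.8] rot(tool) [-0.5   0.24 -0.46]
```

jog_arm(offset=[[-14,36,-3],[-14,36,-3],[-14,36,-3],[-14,36,-3],[-14,36,-3],[-14,36,-3],[-14,30,-2],[0,0,0],[0,0,0],[0,0,0]], delta_rot=[[0,0,0],[0,0,0],[0,0,0],[0,0,0],[0,0,0],[0,0,0],[0,0,0],[0,0,0],[0,0,0],[0,0,0]], jaw=[0,0,0,0,0,0,0,0,0,0])

```text
time: 15.15
tool_pos: [706.4, 114.9, 146.1]
tcp_rot: [-177.8, 0.6, 85.2]
ft_force: [-0.4, 0.5, -6.1]
finger_gap: 16.2
```

Run:
```python
from h import *
plan([715.5,122.5,115],87.8)
```

```text
offset(tool) [ 8.7  9.7 30.7] rot(tool) [-2.19  0.56 -2.58]
```

jog_arm(offset=[[8,9,20],[0,0,0],[0,0,0]], delta_rot=[[-2.2,0.5,-2.6],[0,0,0],[0,0,0]], jaw=[0,0,0])

```text
time: 15.45
tool_pos: [712.3, 123.6, 124.7]
tcp_rot: [-179.8, 0.1, 87.7]
ft_force: [0.7, 0.2, -5.2]
finger_gap: 16.5
```

Run:
```python
from h import *
t,R,s=tool()
p,d,K,T=snap("wrist","c5")
w=cloud(p,d,K,T)
for v in(50,70,110,150,170):
  print(v,w[v,283],R.inv().apply(w[v,283]-t))
plan([715.5,122.5,75],87.8)
```

```text
50 [632.79224327 126.59265063 164.25349789] [ -0.21339855 -79.65636636 -39.27442293]
70 [638.12601817 126.40235958 169.78116263] [ -0.19981309 -74.33701242 -44.81921617]
110 [647.63412077 126.05058602 172.80008802] [ -0.17892918 -64.83217815 -47.86870129]
150 [657.32116831 125.68738902 173.26147593] [ -0.15892744 -55.13987747 -48.36123405]
170 [662.88683735 125.47230512 170.03749018] [ -0.14913736 -49.55973557 -45.15515584]
offset(tool) [-1.1  3.9 49.2] rot(tool) [-0.24  0.07 -0.05]
```

View pics/c5.png

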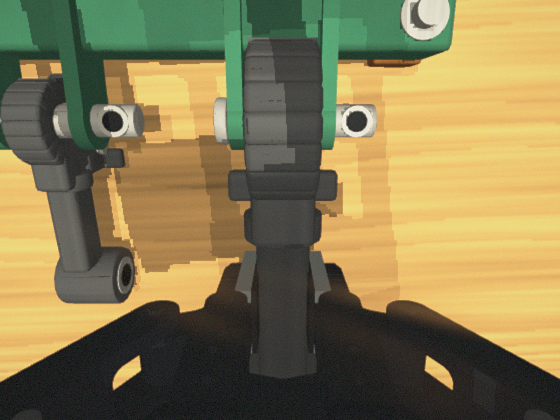

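jog_arm(offset=[[-1,4,10],[0,0,14],[0,0,14],[0,0,12],[0,0,0],[0,0,0]], delta_rot=[[-0.2,0,0],[0,0,0],[0,0,0],[0,0,0],[0,0,0],[0,0,0]], jaw=[0,0,0,0,0,0])

```text
time: 16.1
tool_pos: [715.5, 122.4, 70.8]
tcp_rot: [-179.9, 0.1, 87.6]
ft_force: [0.8, 0.2, -4.8]
finger_gap: 16.5
```

jog_arm(offset=[[0,0,4],[0,0,8],[0,0,8],[0,0,8],[0,0,6],[0,0,4],[0,0,4],[0,0,0]], delta_rot=[[0,0,0],[0,0,0],[0,0,0],[0,0,0],[0,0,0],[0,0,0],[0,0,0],[0,0,0]], jaw=[0,0,0,0,0,0,0,0])

```text
time: 16.9
tool_pos: [717.1, 122.8, 29.2]
tcp_rot: [179.9, 0.0, 87.6]
ft_force: [1.2, -0.2, -6.1]
finger_gap: 16.9
```

jog_arm(offset=[[0,0,4],[0,0,4],[0,0,4],[0,0,5]], delta_rot=[[0,0,0],[0,0,0],[0,0,0],[0,0,0]], jaw=[0,0,0,0])

```text
time: 17.3
tool_pos: [716.8, 122.9, 22.0]
tcp_rot: [180.0, 0.1, 87.7]
ft_force: [-26.4, -3.6, 37.5]
finger_gap: 16.5
```

Contact, with the hook home (37 N). Easing off and releasing.

jog_arm(offset=[[0,0,-1],[0,0,0],[0,0,0],[0,0,0],[0,0,0],[0,0,0],[0,0,-20],[0,0,-40],[0,0,-45],[0,-5,-45],[0,-10,-20],[0,0,0]], delta_rot=[[0,0,0],[0,0,0],[0,0,0],[0,0,0],[0,0,0],[0,0,0],[0,0,0],[0,0,0],[0,0,0],[0,0,0],[0,0,0],[0,0,0]], jaw=[0,0,60,60,60,60,60,60,60,60,60,60])

```text
time: 18.5
tool_pos: [703.5, 123.6, 208.5]
tcp_rot: [179.5, 0.0, 87.6]
ft_force: [1.7, 0.0, 1.0]
finger_gap: 51.3
```

Run:
```python
from h import *
t,R,s=tool();print(np.round(t,1),np.round(s['tcp_rot'],2),s['time'],s['finger_gap'])
p,d,K,T=snap("wrist","c6");w=cloud(p,d,K,T)
snap("side","s6")
for v in range(105,280,12):print(v,np.round(w[v,283],1))
plan([459,-250,200],76)
```

```text
[703.5 123.6 208.5] [1.7946e+02 3.0000e-02 8.7640e+01] 18.5 51.28240116343822
105 [638.5 125.9  68.1]
117 [646.7 125.6  73.7]
129 [655.  125.3  75.1]
141 [663.6 124.9  74.9]
153 [673.1 124.5  68.1]
165 [683.8 124.1  57.7]
177 [693.5 123.7  56.5]
189 [704.5 123.3  50.7]
201 [714.7 122.9  50.3]
213 [725.3 122.5  49.3]
225 [736.1 122.1  48.5]
237 [746.9 121.6  48. ]
249 [760.7 121.1  40.8]
261 [773.9 120.6  36.8]
273 [8.029e+02 1.194e+02 4.000e-01]
offset(tool) [-383.  -228.3    3.5] rot(tool) [ 0.33  0.04 11.63]
```

View pics/c6.png

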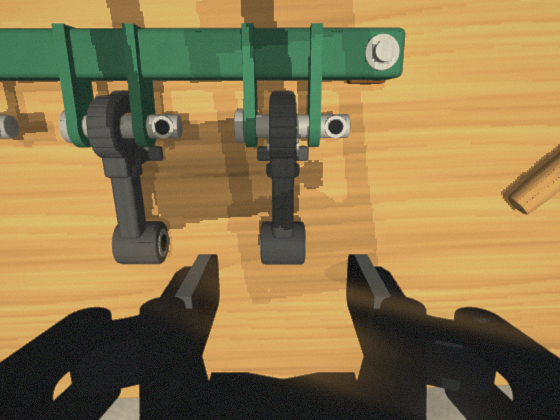

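View pics/s6.png

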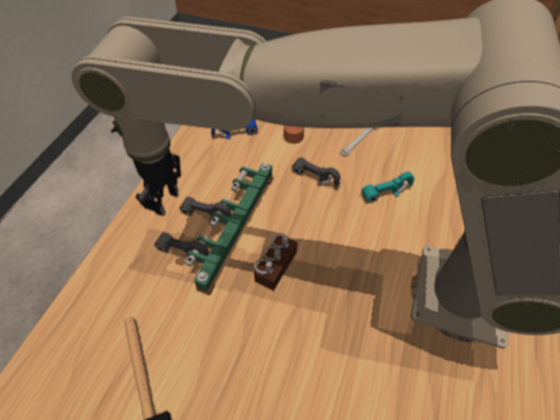

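Hooks on pins 2 and 3 are seated at (110,125) and (283,130). Next is the last hook, A.

jog_arm(offset=[[-38,-23,0],[-38,-23,0],[-38,-23,0],[-38,-23,0],[-38,-23,0],[-38,-23,0],[-38,-23,0],[-38,-23,0],[-38,-23,0],[-38,-23,0],[0,0,0],[0,0,0],[0,0,0]], delta_rot=[[0,0,0],[0,0,0],[0,0,0],[0,0,0],[0,0,0],[0,0,0],[0,0,0],[0,0,0],[0,0,0],[0,0,0],[0,0,6],[0,0,5],[0,0,0]], jaw=[100,100,100,100,100,100,100,100,100,100,100,100,100])

```text
time: 19.9
tool_pos: [433.1, -256.9, 169.7]
tcp_rot: [-177.4, -0.2, 76.3]
ft_force: [-0.9, 0.9, -0.4]
finger_gap: 85.7
```

```bash
python3 -c "
from lookhook import *
go('A1',np.array([450,-248]))"
```

```text
[ 433.1 -256.9  169.7] [-177.37   -0.23   76.31] 19.9
6265 [ 447.7 -248.5] [-14.  -74.4  75.1 -19.9  20.2] rect (array([ 448. , -247.2]), array([ 40.1, 149.2]), 74.5)
```

View pics/A1_fit.png

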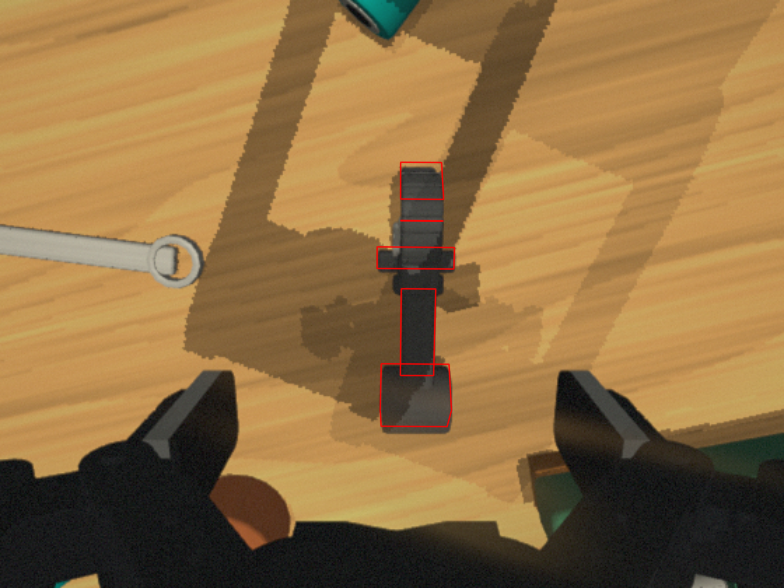

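Run:
```python
from h import *
p,d,K,T=load("A1")
print(ray(202/1.4,262/1.4,5,K,T))
plan([459.5,-251.3,18],75.8)
```

```text
[ 398.33365097 -366.59574874    5.        ]
offset(tool) [ 10.6  31.4 150.2] rot(tool) [-2.66 -0.24  0.7 ]
```

jog_arm(offset=[[10,20,0],[0,0,0],[0,0,0]], delta_rot=[[-2.6,-0.2,0.6],[0,0,0],[0,0,0]], jaw=[100,100,100])

```text
time: 20.25
tool_pos: [454.0, -249.8, 164.9]
tcp_rot: [-179.6, -0.2, 76.4]
ft_force: [1.2, -0.6, -0.0]
finger_gap: 85.7
```

Run:
```python
from h import *
plan([459.5,-251.3,18],75.8)
```

```text
offset(tool) [ -0.6   6.6 146.9] rot(tool) [-0.36 -0.16  0.57]
```

jog_arm(offset=[[0,1,20],[0,0,30],[0,0,35],[0,0,30],[0,0,18],[0,0,8],[0,0,0],[0,0,0]], delta_rot=[[-0.3,0,0.5],[0,0,0],[0,0,0],[0,0,0],[0,0,0],[0,0,0],[0,0,0],[0,0,0]], jaw=[100,100,100,100,100,100,100,100])

```text
time: 21.05
tool_pos: [453.2, -248.8, 19.5]
tcp_rot: [-179.6, -0.1, 76.7]
ft_force: [-0.4, 1.0, -0.1]
finger_gap: 85.9
```

Run:
```python
from h import *
plan([459.5,-251.3,18],75.8)
```

```text
offset(tool) [-1.   6.7  1.4] rot(tool) [-0.39 -0.12  0.94]
```

jog_arm(offset=[[-0.8,7,1.5],[0,0,0],[0,0,0],[0,0,0],[0,0,0],[0,0,0],[0,0,0],[0,0,0],[0,0,0]], delta_rot=[[-0.4,0,0.9],[0,0,0],[0,0,0],[0,0,0],[0,0,0],[0,0,0],[0,0,0],[0,0,0],[0,0,0]], jaw=[100,100,0,0,0,0,0,0,0])

```text
time: 21.95
tool_pos: [464.0, -253.6, 23.1]
tcp_rot: [179.5, 0.0, 75.8]
ft_force: [0.6, 0.1, 0.2]
finger_gap: 16.3
```

jog_arm(offset=[[0,0,0],[0,0,0],[0,-3,4],[0,0,0],[0,-1,2],[0,0,0],[0,0,0],[0,0,0],[0,0,0],[0,0,0],[0,0,0]], delta_rot=[[0,0,0],[0,0,0],[0.4,0,0],[0,0,0],[0,0,0],[0,0,0],[0,0,0],[0,0,0],[0,0,0],[0,0,0],[0,0,0]], jaw=[50,50,50,50,50,50,0,0,0,0,0])

```text
time: 23.05
tool_pos: [459.1, -252.4, 16.1]
tcp_rot: [-180.0, 0.0, 75.8]
ft_force: [0.2, 1.2, -0.1]
finger_gap: 17.1
```

jog_arm(offset=[[0,0,0],[0,0,0],[0,0,-10],[0,0,-25],[0,0,-45],[0,0,-48],[0,0,0],[0,0,0],[0,0,0]], delta_rot=[[0,0,0],[0,0,0],[0,0,0],[0,0,0],[0,0,0],[0,0,0],[0,0,-6],[0,0,-5],[0,0,0]], jaw=[0,0,0,0,0,0,0,0,0])

```text
time: 23.95
tool_pos: [454.6, -249.0, 146.6]
tcp_rot: [-179.4, -0.3, 87.2]
ft_force: [0.0, 0.2, -6.9]
finger_gap: 16.8
```

Run:
```python
from h import *
plan([705.6,-137.9,145],87.8)
```

```text
offset(tool) [123.4 245.2  -0.3] rot(tool) [-0.6  -0.35 -0.65]
```

jog_arm(offset=[[18,35,-3],[18,35,-3],[18,35,-3],[18,35,-3],[18,35,-3],[18,35,-3],[16,33,-2],[0,0,0],[0,0,0],[0,0,0]], delta_rot=[[0,0,0],[0,0,0],[0,0,0],[0,0,0],[0,0,0],[0,0,0],[0,0,0],[0,0,0],[0,0,0],[0,0,0]], jaw=[0,0,0,0,0,0,0,0,0,0])

```text
time: 24.95
tool_pos: [704.4, -131.9, 149.0]
tcp_rot: [-177.9, -0.7, 85.5]
ft_force: [0.0, -0.6, -7.3]
finger_gap: 16.4
```

Run:
```python
from h import *
plan([705.6,-137.9,120],87.8)
```

```text
offset(tool) [-6.3  2.7 28.8] rot(tool) [-2.08 -0.71 -2.31]
```

jog_arm(offset=[[-6,2,20],[0,0,0],[0,0,0]], delta_rot=[[-2,-0.7,-2.2],[0,0,0],[0,0,0]], jaw=[0,0,0])

```text
time: 25.25
tool_pos: [702.4, -139.2, 128.8]
tcp_rot: [-179.8, -0.0, 87.4]
ft_force: [0.1, -0.2, -5.4]
finger_gap: 16.5
```

Run:
```python
from h import *
t,R,s=tool()
p,d,K,T=snap("wrist","c7")
w=cloud(p,d,K,T)
for v in(50,70,110,150,170):
  print(v,w[v,283],R.inv().apply(w[v,283]-t))
plan([705.6,-137.9,75],87.8)
```

```text
50 [ 623.30388586 -135.82361889  170.94277504] [ -0.21951698 -79.33909602 -41.86954676]
70 [ 628.54829961 -136.04841679  176.81456739] [ -0.20601268 -74.11165817 -47.76073222]
110 [ 637.77791397 -136.44567186  178.46632629] [ -0.18650664 -64.87969768 -49.44668164]
150 [ 647.29090304 -136.85534458  178.99585775] [ -0.16697727 -55.35993726 -50.01146157]
170 [ 652.30093792 -137.07121861  178.64231482] [ -0.1570024  -50.34398908 -49.67648673]
offset(tool) [ 1.5  3.8 53.1] rot(tool) [-0.28 -0.02 -0.38]
```

View pics/c7.png

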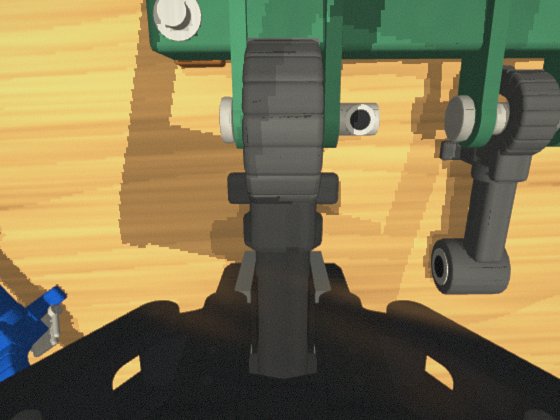

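jog_arm(offset=[[1.5,3.5,10],[0,0,14],[0,0,14],[0,0,14],[0,0,0],[0,0,0]], delta_rot=[[-0.2,0,-0.3],[0,0,0],[0,0,0],[0,0,0],[0,0,0],[0,0,0]], jaw=[0,0,0,0,0,0])

```text
time: 25.9
tool_pos: [706.0, -138.0, 72.8]
tcp_rot: [-179.9, -0.0, 87.6]
ft_force: [0.5, -0.2, -5.5]
finger_gap: 17.1
```

jog_arm(offset=[[0,0,5],[0,0,8],[0,0,8],[0,0,8],[0,0,6],[0,0,4],[0,0,4],[0,0,4],[0,0,4],[0,0,0]], delta_rot=[[0,0,0],[0,0,0],[0,0,0],[0,0,0],[0,0,0],[0,0,0],[0,0,0],[0,0,0],[0,0,0],[0,0,0]], jaw=[0,0,0,0,0,0,0,0,0,0])

```text
time: 26.9
tool_pos: [705.9, -139.0, 23.4]
tcp_rot: [-179.9, 0.1, 87.6]
ft_force: [4.4, -0.8, -13.8]
finger_gap: 16.8
```

jog_arm(offset=[[0,0,4],[0,0,5]], delta_rot=[[0,0,0],[0,0,0]], jaw=[0,0])

```text
time: 27.1
tool_pos: [705.8, -139.3, 19.2]
tcp_rot: [-179.9, 0.1, 87.6]
ft_force: [-29.5, 5.7, 45.9]
finger_gap: 17.1
```

Hook A is home too. Releasing and rising.

jog_arm(offset=[[0,0,-1],[0,0,0],[0,0,0],[0,0,0],[0,0,0],[0,0,0],[0,0,-20],[0,0,-40],[0,0,-45],[0,-5,-45],[0,-20,-30],[0,0,0]], delta_rot=[[0,0,0],[0,0,0],[0,0,0],[0,0,0],[0,0,0],[0,0,0],[0,0,0],[0,0,0],[0,0,0],[0,0,0],[0,0,0],[0,0,0]], jaw=[0,0,60,60,60,60,60,60,60,60,60,60])

```text
time: 28.3
tool_pos: [682.5, -138.3, 217.0]
tcp_rot: [179.6, 0.2, 87.6]
ft_force: [0.0, -0.5, 0.5]
finger_gap: 51.1
```

Run:
```python
from h import *
t,R,s=tool();print(np.round(t,1),np.round(s['tcp_rot'],2),s['time'],s['finger_gap'])
p,d,K,T=snap("wrist","c8");w=cloud(p,d,K,T)
p2,_,_,_=snap("side","s8")
cv2.imwrite("pics/s8c.png",cv2.resize(p2[150:290,140:300],None,fx=4.5,fy=4.2,interpolation=cv2.INTER_CUBIC)[:,:,::-1])
for v in range(105,280,12):print(v,np.round(w[v,283],1))
```

```text
[ 682.5 -138.3  217. ] [179.59   0.18  87.62] 28.3 51.117316768069394
105 [ 617.4 -136.5   28.3]
117 [ 626.  -136.7   66.5]
129 [ 634.5 -137.    71.2]
141 [ 643.1 -137.3   74.8]
153 [ 652.  -137.7   74.5]
165 [ 662.4 -138.1   66.6]
177 [ 673.4 -138.6   58.6]
189 [ 684.7 -139.    52.6]
201 [ 695.7 -139.5   49.7]
213 [ 705.8 -139.9   51.3]
225 [ 717.  -140.3   49.8]
237 [ 728.7 -140.8   47.7]
249 [ 743.3 -141.4   39.3]
261 [ 754.1 -141.8   41.3]
273 [ 784.9 -143.2    1.2]
```

View pics/c8.png

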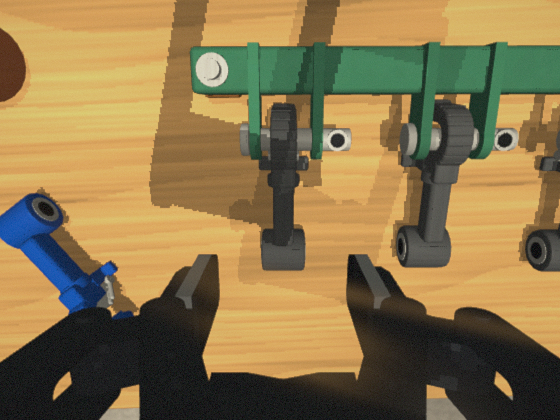

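View pics/s8c.png

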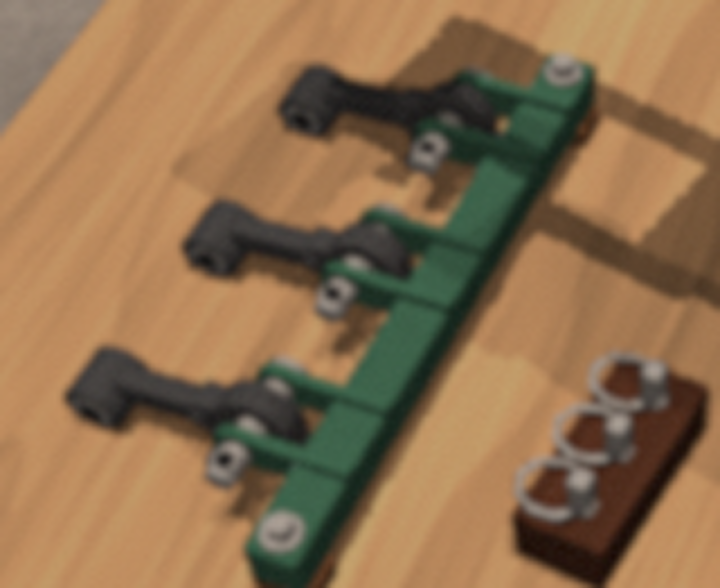

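All three hooks are on their pins with eyes beyond the bar, and the jaw tops are at 74–75 mm as expected. Now the linchpins.

Run:
```python
from h import *
plan([461,122,190],87.6)
```

```text
offset(tool) [ 250.5 -231.7   21. ] rot(tool) [0.16 0.11 0.03]
```

jog_arm(offset=[[35,-32,0],[35,-32,0],[35,-32,0],[35,-32,0],[35,-32,0],[35,-32,0],[35,-32,0],[0,0,0],[0,0,0],[0,0,0],[0,0,0],[0,0,0],[0,0,0],[0,0,0],[0,0,0],[0,0,0],[0,0,0],[0,0,0],[0,0,0]], delta_rot=[[0,0,0],[0,0,0],[0,0,0],[0,0,0],[0,0,0],[0,0,0],[0,0,0],[0,0,8.5],[0,0,8.5],[0,0,8.5],[0,0,8.5],[0,0,8.5],[0,0,8.5],[0,0,8.5],[0,0,8.5],[0,0,8.5],[0,0,8.5],[0,0,8.5],[0,0,0]], jaw=[40,40,40,40,40,40,40,40,40,40,40,40,40,40,40,40,40,40,40])

```text
time: 30.3
tool_pos: [443.7, 126.1, 181.2]
tcp_rot: [179.4, 3.0, -7.5]
ft_force: [0.1, 0.1, -0.1]
finger_gap: 34.0
```

Run:
```python
from h import *
t,R,s=tool();print(np.round(t,1),np.round(s['tcp_rot'],2),s['time'],s['finger_gap'],s['joint_pos'])
p,d,K,T=snap("wrist","l1")
plan([461.2,122.4,150],-8.5)
```

```text
[443.7 126.1 181.2] [179.39   3.03  -7.5 ] 30.3 33.9631537652443 [  9.26639998  -9.67228306 107.50429574   0.28670921  85.24491956
  16.71641318]
offset(tool) [19.5  1.1 30.1] rot(tool) [0.64 3.04 1.31]
```

View pics/l1.png

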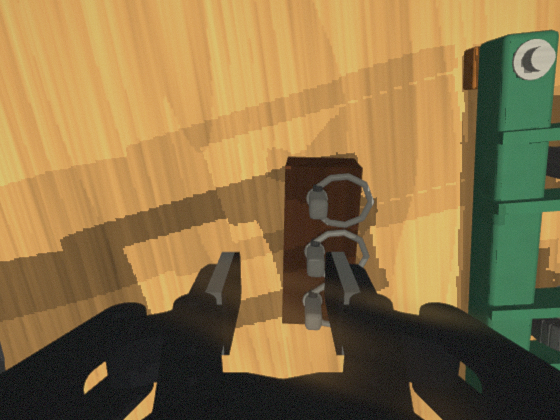

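jog_arm(offset=[[17,1,10],[0,0,0],[0,0,0]], delta_rot=[[0.6,3,1.2],[0,0,0],[0,0,0]], jaw=[35,35,35])

```text
time: 30.65
tool_pos: [458.8, 122.9, 168.7]
tcp_rot: [179.9, 0.2, -7.7]
ft_force: [-0.2, -0.9, -0.0]
finger_gap: 30.0
```

Run:
```python
from h import *
t,R,s=tool();print(np.round(t,1),np.round(s['tcp_rot'],2),s['time'],s['finger_gap'])
p,d,K,T=snap("wrist","l2")
th=np.radians(81.5);e=np.array([np.cos(th),np.sin(th)]);yb=np.array([e[1],-e[0]]);c=np.array([458.9,80.3])
im=cv2.resize(p,None,fx=1.4,fy=1.4,interpolation=cv2.INTER_CUBIC);K2=K.copy();K2[:2]*=1.4
for k in (-1,0,1):
    P=c-4*yb+42*k*e
    for z in(50,84):
        u=proj([P[0],P[1],z],K2,T)[0];cv2.circle(im,tuple(np.round(u).astype(int)),2,(255,0,0) if z==50 else (0,255,0),-1)
cv2.imwrite("pics/l2o.png",im[:,:,::-1])
plan([461.2,122.4,150],-8.5)
```

```text
[458.8 122.9 168.7] [179.92   0.23  -7.69] 30.65 29.991237829274823
offset(tool) [ 2.6  0.2 18.5] rot(tool) [0.09 0.24 0.79]
```

View pics/l2o.png

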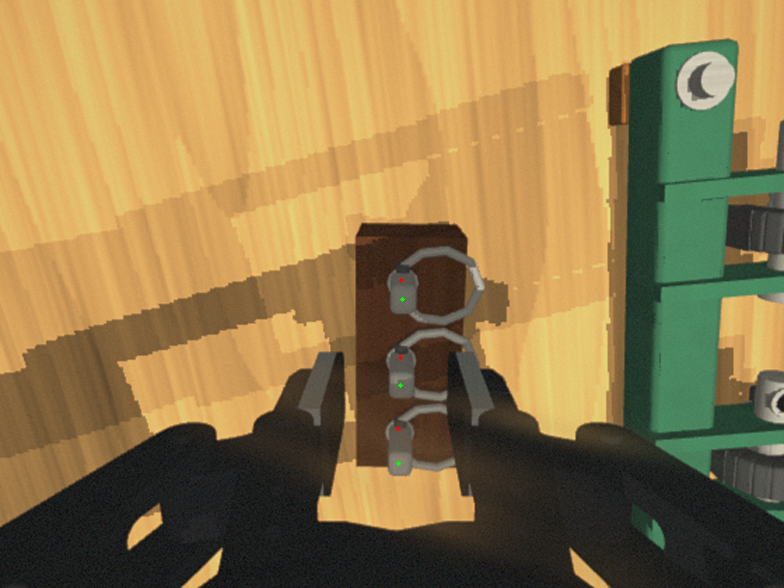

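jog_arm(offset=[[2.5,0,10],[0,0,20],[0,0,25],[0,0,20],[0,0,10],[0,0,0],[0,0,0]], delta_rot=[[0,0.2,0.7],[0,0,0],[0,0,0],[0,0,0],[0,0,0],[0,0,0],[0,0,0]], jaw=[40,40,40,40,40,40,40])

```text
time: 31.4
tool_pos: [461.6, 123.1, 80.7]
tcp_rot: [179.9, 0.1, -8.2]
ft_force: [-0.3, 0.0, 0.7]
finger_gap: 34.5
```

Run:
```python
from h import *
plan([461.2,122.4,62],-8.5)
```

```text
offset(tool) [-0.3  0.7 18.7] rot(tool) [0.07 0.06 0.3 ]
```

jog_arm(offset=[[-0.3,0.7,8],[0,0,6],[0,0,4],[0,0,0],[0,0,0]], delta_rot=[[0,0,0.3],[0,0,0],[0,0,0],[0,0,0],[0,0,0]], jaw=[40,40,40,40,40])

```text
time: 31.9
tool_pos: [463.4, 122.7, 64.2]
tcp_rot: [-180.0, -0.2, -8.5]
ft_force: [-0.3, -0.4, 0.4]
finger_gap: 33.7
```

jog_arm(offset=[[-2,0.3,2],[0,0,0],[0,0,0],[0,0,0],[0,0,0],[0,0,0],[0,0,0],[0,0,0]], delta_rot=[[0,-0.2,0],[0,0,0],[0,0,0],[0,0,0],[0,0,0],[0,0,0],[0,0,0],[0,0,0]], jaw=[40,40,0,0,0,0,0,0], newtons=50)

```text
time: 32.7
tool_pos: [461.7, 122.8, 62.7]
tcp_rot: [-180.0, -0.1, -8.5]
ft_force: [0.6, 0.6, -0.5]
finger_gap: 10.4
```

jog_arm(offset=[[0,0,-8],[0,0,-20],[0,0,-35],[0,0,-35],[0,0,0],[0,0,0],[0,0,0],[0,0,0],[0,0,0],[0,0,0],[0,0,0],[0,0,0],[0,0,0],[0,0,0],[0,0,0],[0,0,0],[0,0,0],[0,0,0]], delta_rot=[[0,0,0],[0,0,0],[0,0,0],[0,0,0],[0,0,-8],[0,0,-8],[0,0,-8],[0,0,-8],[0,0,-8],[0,0,-8],[0,0,-8],[0,0,-8],[0,0,-8],[0,0,-8],[0,0,-8],[0,0,-6],[0,0,0],[0,0,0]], jaw=[0,0,0,0,0,0,0,0,0,0,0,0,0,0,0,0,0,0])

```text
time: 34.5
tool_pos: [461.1, 122.5, 173.6]
tcp_rot: [179.7, -0.0, 89.2]
ft_force: [0.2, 0.7, -1.4]
finger_gap: 10.9
```

Run:
```python
from h import *
t,R,s=tool();print(np.round(t,1),np.round(s['tcp_rot'],2),s['time'],s['finger_gap'])
p,d,K,T=snap("wrist","l3")
plan([655.5,164.9,135],87.8)
```

```text
[461.1 122.5 173.6] [ 1.7974e+02 -3.0000e-02  8.9180e+01] 34.5 10.866647926530517
offset(tool) [ 45.1 193.6  39.6] rot(tool) [ 0.27 -0.04  1.39]
```

View pics/l3.png

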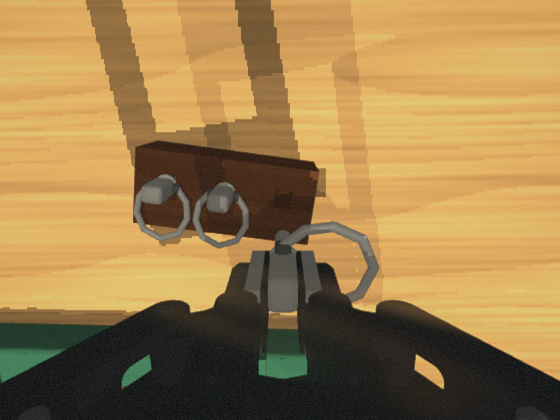

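The linchpin is held at (283,280) with its ring out to +y at (340,260).

jog_arm(offset=[[9,37,0],[9,38,0],[9,38,0],[9,38,0],[8,32,0],[0,0,0],[0,0,0],[0,0,0]], delta_rot=[[0,0,0],[0,0,0],[0,0,0],[0,0,0],[0,0,0],[0,0,0],[0,0,0],[0,0,0]], jaw=[0,0,0,0,0,0,0,0])

```text
time: 35.35
tool_pos: [648.1, 164.0, 169.4]
tcp_rot: [-179.9, 0.0, 88.1]
ft_force: [-0.1, 0.2, -2.0]
finger_gap: 10.9
```

Run:
```python
from h import *
t,R,s=tool();print(np.round(t,1),np.round(s['tcp_rot'],2),s['time'],s['finger_gap'])
plan([655.5,164.9,125],87.8)
```

```text
[648.1 164.  169.4] [-1.7986e+02  5.0000e-02  8.8110e+01] 35.35 10.883315061800593
offset(tool) [ 1.1  7.5 44.4] rot(tool) [-0.14  0.05  0.31]
```

jog_arm(offset=[[1,7,10],[0,0,15],[0,0,12],[0,0,0],[0,0,0]], delta_rot=[[0,0,0.3],[0,0,0],[0,0,0],[0,0,0],[0,0,0]], jaw=[0,0,0,0,0])

```text
time: 35.85
tool_pos: [652.9, 164.3, 129.6]
tcp_rot: [-179.8, 0.1, 87.7]
ft_force: [0.9, 0.1, -1.2]
finger_gap: 10.7
```

Run:
```python
from h import *
t,R,s=tool();print(np.round(t,1),np.round(s['tcp_rot'],2),s['time'],s['finger_gap'])
p,d,K,T=snap("wrist","l4")
cv2.imwrite("pics/l4c.png",cv2.resize(p[60:330,180:400],None,fx=2.7,fy=2.2,interpolation=cv2.INTER_CUBIC)[:,:,::-1])
plan([655.5,164.9,115],87.8)
w=cloud(p,d,K,T)
```

```text
[652.9 164.3 129.6] [-1.7983e+02  6.0000e-02  8.7700e+01] 35.85 10.66650677135054
offset(tool) [ 0.7  2.8 14.4] rot(tool) [-0.2   0.06 -0.1 ]
```

View pics/l4.png

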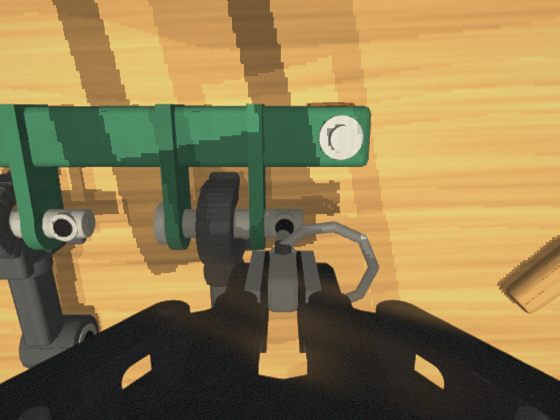

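Run:
```python
from h import *
p,d,K,T=load("l4");t,R,s=tool()
H=holes(p,K,T,[(285,228)],r=10,thr=60)
im=cv2.resize(p[200:320,220:350],None,fx=5,fy=5,interpolation=cv2.INTER_CUBIC)
for z,c in((-38,(255,0,0)),(-30,(255,0,0)),(0,(0,255,0)),(34,(0,0,255))):
    P=t+R.apply([0,0,12.7-z]);u=(proj(P,K,T)[0]-[220,200])*5;cv2.circle(im,tuple(np.round(u).astype(int)),3,c,-1);print(z,P,u)
for q in ([655.5,164.9,61],):
    u=(proj(q,K,T)[0]-[220,200])*5;cv2.circle(im,tuple(np.round(u).astype(int)),3,(255,255,0),-1)
cv2.imwrite("pics/l4c.png",im[:,:,::-1])
```

```text
[  0   1  19  15 200] [284.395 225.5  ] [654.9 164.9  61. ]
-38 [652.56149158 164.23937978  78.70059283] [315.46486742 156.93027504]
-30 [652.58966919 164.24719886  86.70053939] [315.45237236 181.58042834]
0 [652.69533521 164.27652041 116.70033897] [315.39529527 294.18168027]
34 [652.81509004 164.3097515  150.70011183] [315.30108103 480.04682141]
```

View pics/l4c.png

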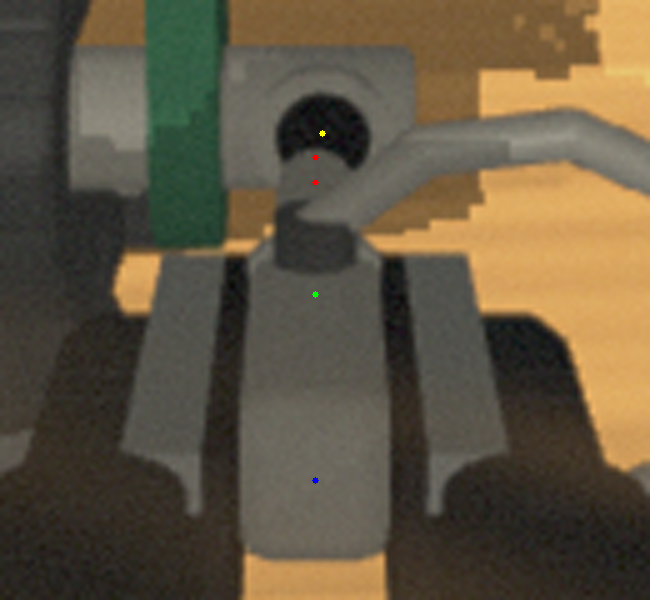

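jog_arm(offset=[[0.7,2.8,3],[0,0,5],[0,0,0],[0,0,0]], delta_rot=[[-0.2,0,0],[0,0,0],[0,0,0],[0,0,0]], jaw=[0,0,0,0])

```text
time: 36.3
tool_pos: [656.6, 165.1, 122.2]
tcp_rot: [179.9, 0.0, 87.7]
ft_force: [1.1, -0.2, -0.5]
finger_gap: 10.9
```

jog_arm(offset=[[-0.2,-1.2,3],[0,0,3],[0,0,0],[0,0,0]], delta_rot=[[0.1,0,0],[0,0,0],[0,0,0],[0,0,0]], jaw=[0,0,0,0])

```text
time: 36.7
tool_pos: [655.5, 165.0, 116.1]
tcp_rot: [179.9, 0.0, 87.7]
ft_force: [-0.2, -0.8, -1.9]
finger_gap: 10.8
```

Run:
```python
from h import *
t,R,s=tool();print(np.round(t,1),np.round(s['tcp_rot'],2))
p,d,K,T=snap("wrist","l5")
im=cv2.resize(p[190:320,220:350],None,fx=5,fy=4.6,interpolation=cv2.INTER_CUBIC)
cv2.imwrite("pics/l5c.png",im[:,:,::-1])
```

```text
[655.5 165.  116.1] [1.7993e+02 3.0000e-02 8.7700e+01]
```

View pics/l5c.png

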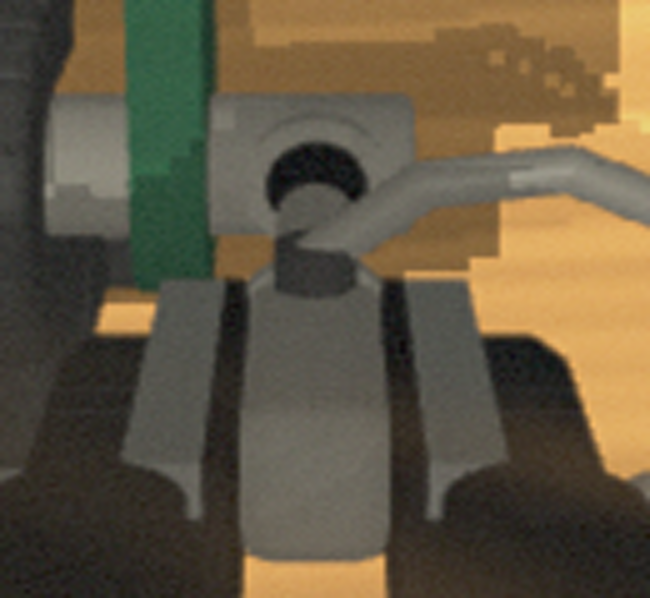

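jog_arm(offset=[[0,0,4],[0,0,5],[0,0,5],[0,0,0]], delta_rot=[[0,0,0],[0,0,0],[0,0,0],[0,0,0]], jaw=[0,0,0,0])

```text
time: 37.15
tool_pos: [655.5, 165.0, 100.8]
tcp_rot: [179.9, 0.0, 87.7]
ft_force: [0.2, 1.1, -1.8]
finger_gap: 10.8
```

Now in the hole, with no force.

jog_arm(offset=[[0,0,7],[0,0,7],[0,0,6],[0,0,3],[0,0,2],[0,0,0]], delta_rot=[[0,0,0],[0,0,0],[0,0,0],[0,0,0],[0,0,0],[0,0,0]], jaw=[0,0,0,0,0,0])

```text
time: 37.75
tool_pos: [655.6, 164.9, 73.8]
tcp_rot: [179.9, 0.0, 87.7]
ft_force: [-0.0, 0.3, 0.9]
finger_gap: 10.8
```

jog_arm(offset=[[0,0,0],[0,0,0],[0,0,0],[0,0,-10],[0,0,-20],[0,0,-25],[0,0,0],[33,0,0],[0,0,0],[0,0,0]], delta_rot=[[0,0,0],[0,0,0],[0,0,0],[0,0,0],[0,0,0],[0,0,0],[0,0,0],[0,0,0],[0,0,0],[0,0,0]], jaw=[30,30,30,30,30,30,0,0,0,0])

```text
time: 38.75
tool_pos: [658.5, 198.4, 135.0]
tcp_rot: [179.7, -0.0, 87.6]
ft_force: [-0.4, -0.0, 0.4]
finger_gap: 0.2
```

Run:
```python
from h import *
t,R,s=tool();print(np.round(t,1),np.round(s['tcp_rot'],2),s['finger_gap'])
p,d,K,T=snap("wrist","l6")
H=np.array([655.5,164.9]);by=np.array([-np.sin(np.radians(-2.2)),np.cos(np.radians(-2.2))])
plan([*(H+33*by),85],87.8)
p,d,K,T=snap("side","s9")
cv2.imwrite("pics/s9c.png",cv2.resize(p[190:320,140:270],None,fx=5,fy=4.6,interpolation=cv2.INTER_CUBIC)[:,:,::-1])
```

```text
[658.5 198.4 135. ] [ 1.7967e+02 -2.0000e-02  8.7640e+01] 0.23387292726106748
offset(tool) [-1.  -1.9 50. ] rot(tool) [ 0.33 -0.05 -0.16]
```

View pics/l6.png

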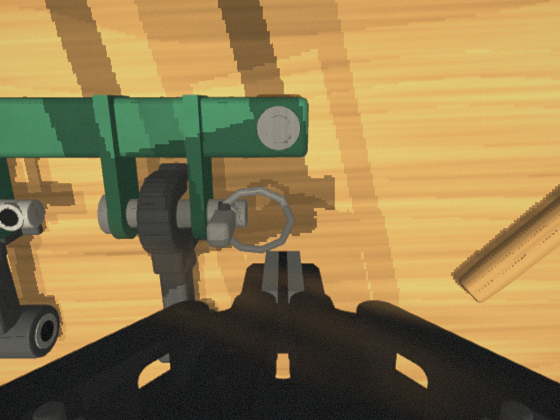

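View pics/s9c.png

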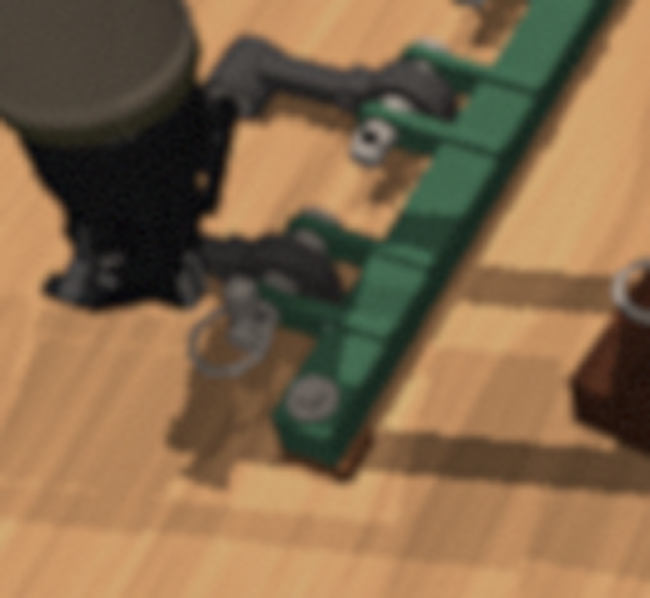

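jog_arm(offset=[[-0.8,-2,10],[0,0,18],[0,0,18],[0,0,0],[0,0,0]], delta_rot=[[0.3,0,0],[0,0,0],[0,0,0],[0,0,0],[0,0,0]], jaw=[0,0,0,0,0])

```text
time: 39.35
tool_pos: [654.9, 194.4, 84.2]
tcp_rot: [-179.8, 0.0, 87.5]
ft_force: [0.8, 0.1, 0.2]
finger_gap: -0.1
```

Run:
```python
from h import *
t,R,s=tool();print(np.round(t,1),np.round(s['tcp_rot'],2),s['finger_gap'])
p,d,K,T=snap("wrist","l7")
cv2.imwrite("pics/l7c.png",cv2.resize(p[150:320,180:380],None,fx=3.5,fy=3.5,interpolation=cv2.INTER_CUBIC)[:,:,::-1])
H=np.array([655.5,164.9]);by=np.array([-np.sin(np.radians(-2.2)),np.cos(np.radians(-2.2))])
plan([*(H+33*by),46],87.8)
```

```text
[654.9 194.4  84.2] [-1.7979e+02  3.0000e-02  8.7460e+01] -0.09317306538824385
offset(tool) [ 3.7  2.1 38. ] rot(tool) [-0.25  0.04 -0.34]
```

View pics/l7c.png

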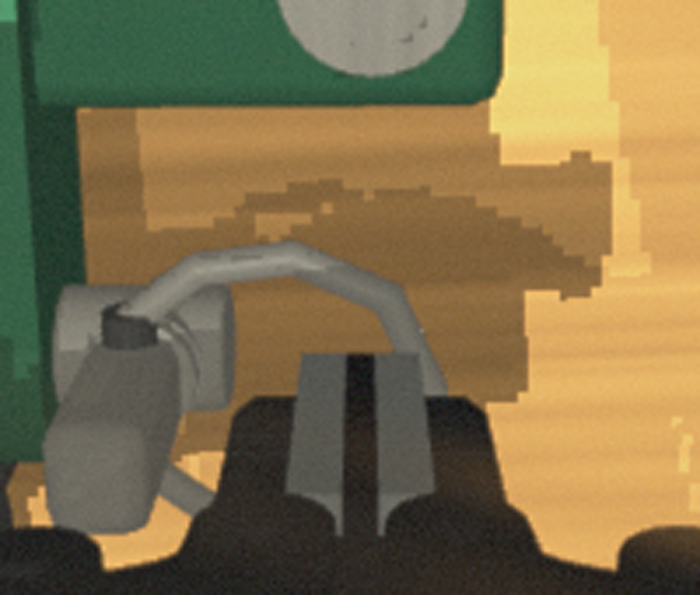

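jog_arm(offset=[[6,1.5,3],[0,0,8],[0,0,8],[0,0,8],[0,0,0]], delta_rot=[[-0.2,0,0],[0,0,0],[0,0,0],[0,0,0],[0,0,0]], jaw=[0,0,0,0,0])

```text
time: 39.9
tool_pos: [658.4, 201.1, 57.8]
tcp_rot: [179.8, -0.0, 87.5]
ft_force: [-0.0, 0.1, 0.3]
finger_gap: 0.2
```

Run:
```python
from h import *
p,d,K,T=snap("wrist","l8")
cv2.imwrite("pics/l8c.png",cv2.resize(p[150:320,180:380],None,fx=3.5,fy=3.5,interpolation=cv2.INTER_CUBIC)[:,:,::-1])
```

```text
(no output)
```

View pics/l8c.png

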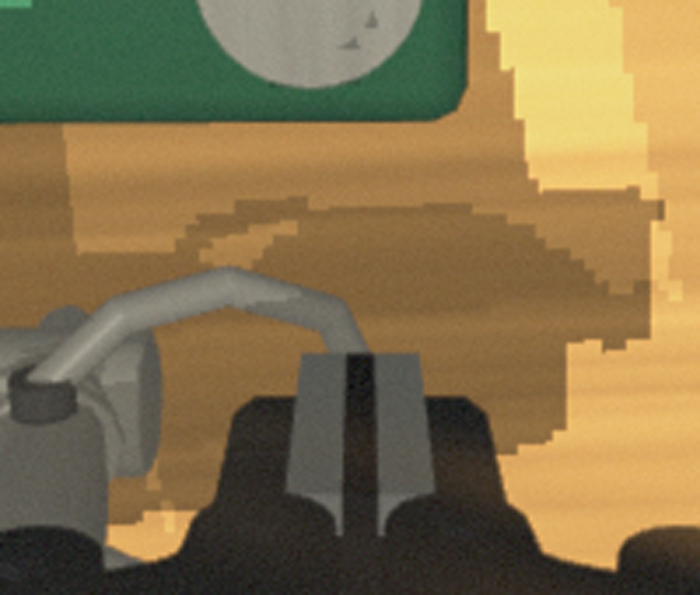

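jog_arm(offset=[[-1,-1.5,6],[0,0,6],[0,0,6],[0,0,3],[0,0,0]], delta_rot=[[0,0,0],[0,0,0],[0,0,0],[0,0,0],[0,0,0]], jaw=[0,0,0,0,0])

```text
time: 40.45
tool_pos: [666.4, 203.5, 52.7]
tcp_rot: [178.5, -0.4, 87.5]
ft_force: [-0.4, -0.7, 0.2]
finger_gap: -0.5
```

Run:
```python
from h import *
p,d,K,T=snap("wrist","l9")
cv2.imwrite("pics/l9c.png",cv2.resize(p[150:320,180:380],None,fx=3.5,fy=3.5,interpolation=cv2.INTER_CUBIC)[:,:,::-1])
```

```text
(no output)
```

View pics/l9c.png

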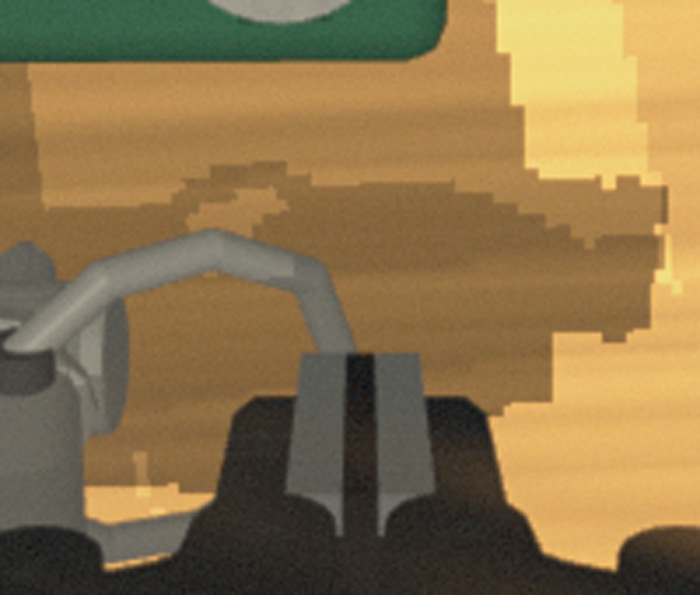

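Run:
```python
from h import *
t,R,s=tool();print(t,s['tcp_rot'],s['ft_force'],s['joint_pos'])
p,d,K,T=snap("side","s10")
cv2.imwrite("pics/s10c.png",cv2.resize(p[190:320,110:260],None,fx=5,fy=4.5,interpolation=cv2.INTER_CUBIC)[:,:,::-1])
p,d,K,T=load("l9")
cv2.imwrite("pics/l9f.png",p[:,:,::-1])
```

```text
[666.5659235  203.57059919  52.77751652] [178.51101181  -0.42480764  87.50896657] [ 0.74311946 -0.53766239  1.74934285] [ 1.27604391e+01  2.84670705e+01  7.90294076e+01  1.91066261e-02
  7.09552397e+01 -7.47489978e+01]
```

View pics/s10c.png

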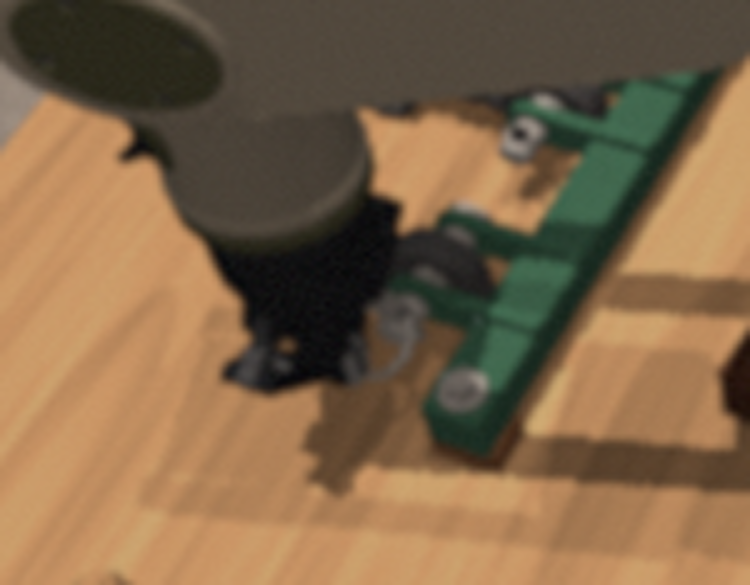

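View pics/l9f.png

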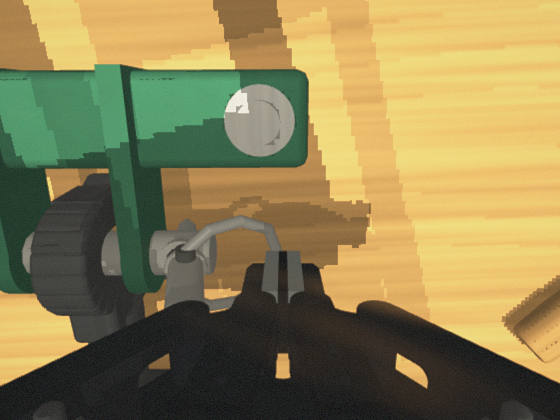

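The left finger's knuckle was resting on the linchpin head. I'll back off and press with the hand turned 90° so the knuckles lie along x.

jog_arm(offset=[[0,0,-20],[0,0,-35],[0,0,-30],[0,0,0],[0,0,0],[0,0,0],[0,0,0],[0,0,0],[0,0,0],[0,0,0],[0,0,0],[0,0,0],[0,0,0],[0,0,0],[0,0,0],[0,0,0]], delta_rot=[[0,0,0],[0,0,0],[1.5,-0.4,0],[0,0,8.2],[0,0,8.2],[0,0,8.2],[0,0,8.2],[0,0,8.2],[0,0,8.2],[0,0,8.2],[0,0,8.2],[0,0,8.2],[0,0,8.2],[0,0,6],[0,0,0],[0,0,0]], jaw=[0,0,0,0,0,0,0,0,0,0,0,0,0,0,0,0])

```text
time: 42.15
tool_pos: [654.2, 199.4, 121.0]
tcp_rot: [179.6, 1.6, -4.0]
ft_force: [-0.0, 0.3, 0.2]
finger_gap: 0.1
```

Run:
```python
from h import *
t,R,s=tool();print(np.round(t,1),np.round(s['tcp_rot'],2),s['finger_gap'],s['time'])
p,d,K,T=snap("wrist","l10")
H=np.array([655.5,164.9]);by=np.array([-np.sin(np.radians(-2.2)),np.cos(np.radians(-2.2))])
plan([*(H+34*by),90],-2.2)
```

```text
[654.2 199.4 121. ] [179.58   1.65  -4.04] 0.08702626754633318 42.15
offset(tool) [ 3.6  0.  30.8] rot(tool) [ 0.4   1.67 -1.84]
```

View pics/l10.png

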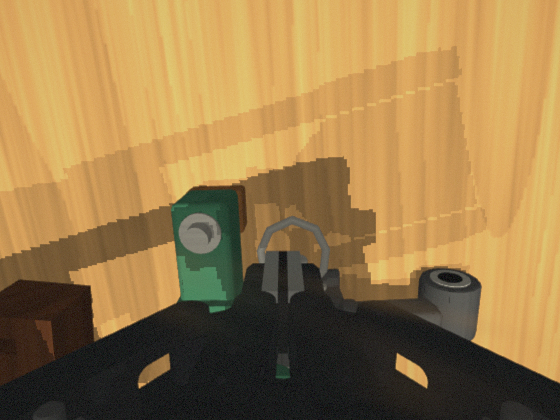

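jog_arm(offset=[[3.5,0,8],[0,0,10],[0,0,10],[0,0,0],[0,0,0]], delta_rot=[[0.4,1.6,-1.8],[0,0,0],[0,0,0],[0,0,0],[0,0,0]], jaw=[0,0,0,0,0])

```text
time: 42.7
tool_pos: [656.7, 198.9, 90.1]
tcp_rot: [180.0, 0.2, -1.9]
ft_force: [0.2, -0.1, 0.5]
finger_gap: 0.2
```

Run:
```python
from h import *
t,R,s=tool();print(np.round(t,1),np.round(s['tcp_rot'],2),s['finger_gap'],s['time'])
p,d,K,T=snap("wrist","l11")
H=np.array([655.5,164.9]);by=np.array([-np.sin(np.radians(-2.2)),np.cos(np.radians(-2.2))])
plan([*(H+34*by),65],-2.2)
```

```text
[656.7 198.9  90.1] [179.97   0.19  -1.88] 0.1537888075729166 42.7
offset(tool) [ 0.4 -0.1 24.9] rot(tool) [0.03 0.21 0.32]
```

View pics/l11.png

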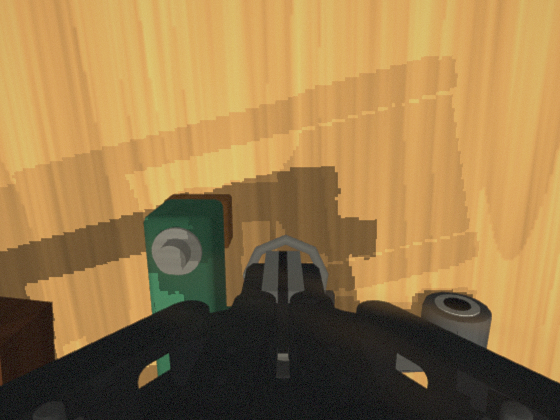

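jog_arm(offset=[[0,0,8],[0,0,8],[0,0,7],[0,0,7],[0,0,7],[0,0,5],[0,0,0]], delta_rot=[[0,0,0],[0,0,0],[0,0,0],[0,0,0],[0,0,0],[0,0,0],[0,0,0]], jaw=[0,0,0,0,0,0,0])

```text
time: 43.45
tool_pos: [657.5, 198.2, 45.6]
tcp_rot: [179.9, 0.1, -1.9]
ft_force: [0.6, -1.4, 0.9]
finger_gap: -0.1
```

Run:
```python
from h import *
t,R,s=tool();print(np.round(t,1),np.round(s['tcp_rot'],2),s['finger_gap'],s['time'])
p,d,K,T=snap("side","s11")
cv2.imwrite("pics/s11c.png",cv2.resize(p[190:320,110:260],None,fx=5,fy=4.5,interpolation=cv2.INTER_CUBIC)[:,:,::-1])
```

```text
[657.5 198.2  45.6] [ 1.7993e+02  1.0000e-01 -1.9000e+00] -0.07320366726705287 43.45
```

View pics/s11c.png

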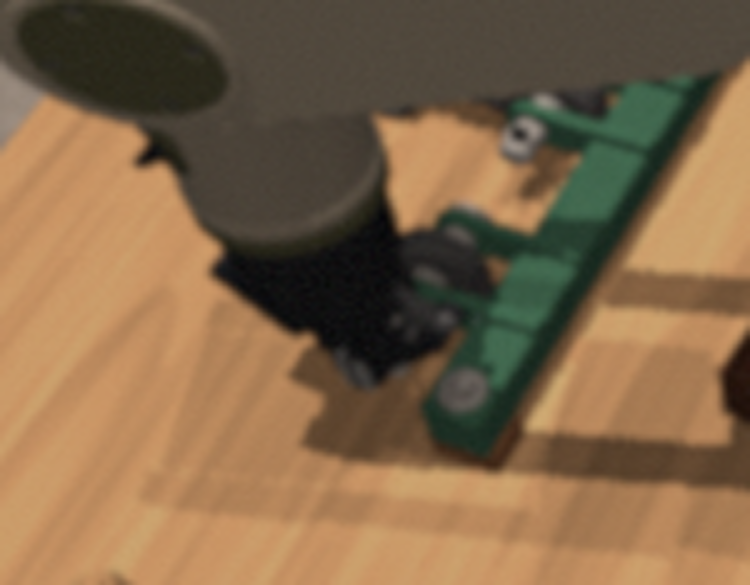

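jog_arm(offset=[[0,0,5],[0,0,5],[0,1,3],[0,0,0],[0,0,-15],[0,0,-30],[0,0,-40],[0,-10,-40],[0,-10,0],[0,0,0]], delta_rot=[[0,0,0],[0,0,0],[0,0,0],[0,0,0],[0,0,0],[0,0,0],[0,0,0],[0,0,0],[0,0,0],[0,0,0]], jaw=[0,0,0,0,0,0,0,30,30,30])

```text
time: 44.5
tool_pos: [658.0, 218.5, 166.5]
tcp_rot: [-180.0, 0.1, -1.9]
ft_force: [-0.9, 0.2, -0.5]
finger_gap: 25.8
```

Run:
```python
from h import *
t,R,s=tool();print(np.round(t,1),np.round(s['tcp_rot'],2),s['finger_gap'],s['time'])
p,d,K,T=snap("side","s12")
cv2.imwrite("pics/s12c.png",cv2.resize(p[190:320,110:260],None,fx=5,fy=4.5,interpolation=cv2.INTER_CUBIC)[:,:,::-1])
p,d,K,T=snap("wrist","l12")
```

```text
[658.  218.5 166.5] [-1.7995e+02  6.0000e-02 -1.9100e+00] 25.83545813152589 44.5
```

View pics/s12c.png

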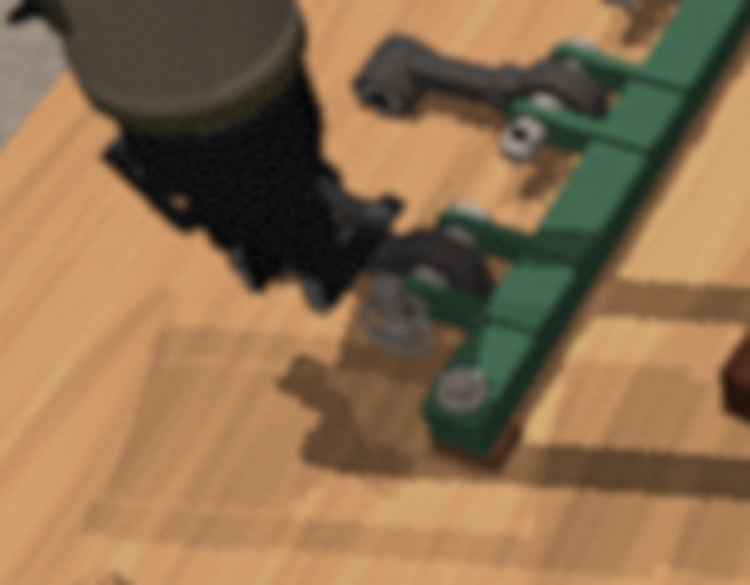

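View pics/l12.png

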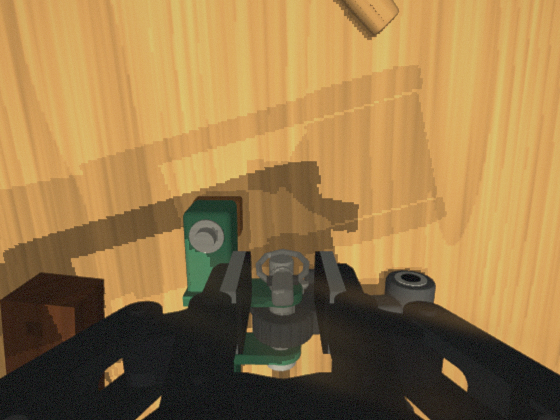

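The ring on pin 3 now hangs shut round the pin end (side crop (400,320), wrist (283,268)). Next is linchpin 0, for pin 2.

Run:
```python
from h import *
plan([454.9,80.9,160],-8.5)
```

```text
offset(tool) [-198.7  143.4    6.2] rot(tool) [-0.02  0.03  6.56]
```

jog_arm(offset=[[-33,24,-2],[-33,24,-2],[-33,24,-2],[-33,24,-2],[-33,24,-2],[-31,22,0],[0,0,0],[0,0,0]], delta_rot=[[0,0,0],[0,0,0],[0,0,0],[0,0,0],[0,0,0],[0,0,0],[0,0,6.5],[0,0,0]], jaw=[40,40,40,40,40,40,40,40])

```text
time: 45.4
tool_pos: [441.0, 73.4, 160.9]
tcp_rot: [179.5, 1.4, -8.7]
ft_force: [0.2, -1.5, -0.7]
finger_gap: 34.3
```

Run:
```python
from h import *
t,R,s=tool();print(np.round(t,1),np.round(s['tcp_rot'],2),s['time'])
plan([454.9,80.9,100],-8.5)
```

```text
[441.   73.4 160.9] [179.47   1.45  -8.67] 45.4
offset(tool) [ 14.2 -10.1  60.5] rot(tool) [ 0.52  1.45 -0.17]
```

jog_arm(offset=[[13.5,-9.5,5],[0,0,0],[0,0,15],[0,0,15],[0,0,10],[0,0,0],[0,0,0]], delta_rot=[[0.5,1.4,-0.2],[0,0,0],[0,0,0],[0,0,0],[0,0,0],[0,0,0],[0,0,0]], jaw=[40,40,40,40,40,40,40])

```text
time: 46.1
tool_pos: [453.7, 79.9, 110.7]
tcp_rot: [179.8, 0.5, -7.7]
ft_force: [0.7, 0.5, 0.8]
finger_gap: 34.1
```

Run:
```python
from h import *
t,R,s=tool();print(np.round(t,1),np.round(s['tcp_rot'],2),s['time'])
plan([454.9,80.9,62],-8.5)
p,d,K,T=snap("wrist","m1")
```

```text
[453.7  79.9 110.7] [179.83   0.51  -7.75] 46.1
offset(tool) [ 1.5 -1.3 48.7] rot(tool) [0.17 0.51 0.75]
```

View pics/m1.png

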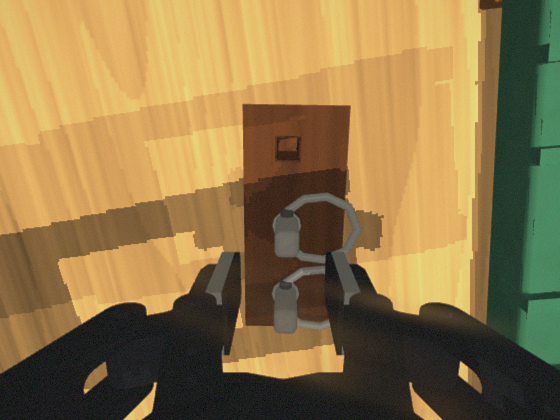

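Run:
```python
from h import *
p,d,K,T=load("m1")
th=np.radians(81.5);e=np.array([np.cos(th),np.sin(th)]);yb=np.array([e[1],-e[0]]);c=np.array([458.9,80.3])
for k in(-1,0,1):
    P=c-4*yb+42*k*e;print(k,proj([*P,50],K,T),proj([*P,84],K,T))
```

```text
-1 [[284.30335601 289.97342714]] [[284.03026804 321.73606743]]
0 [[285.49813539 222.57510317]] [[285.42450895 244.0901435 ]]
1 [[286.82393698 147.78572623]] [[287.0011256  156.28763055]]
```

jog_arm(offset=[[1.3,-1.3,10],[0,0,12],[0,0,10],[0,0,5],[0,0,0],[0,0,0]], delta_rot=[[0.1,0.5,0.7],[0,0,0],[0,0,0],[0,0,0],[0,0,0],[0,0,0]], jaw=[40,40,40,40,40,40])

```text
time: 46.75
tool_pos: [455.6, 81.1, 71.1]
tcp_rot: [179.9, -0.1, -8.5]
ft_force: [0.0, 0.6, 0.6]
finger_gap: 34.3
```

Run:
```python
from h import *
plan([454.9,80.9,62.5],-8.5)
```

```text
offset(tool) [-0.6  0.3  8.6] rot(tool) [ 0.05 -0.1   0.01]
```

jog_arm(offset=[[-0.8,0.3,5],[0,0,3],[0,0,0],[0,0,0],[0,0,0],[0,0,0],[0,0,0],[0,0,0],[0,0,0]], delta_rot=[[0,-0.1,0],[0,0,0],[0,0,0],[0,0,0],[0,0,0],[0,0,0],[0,0,0],[0,0,0],[0,0,0]], jaw=[40,40,40,0,0,0,0,0,0])

```text
time: 47.65
tool_pos: [455.5, 80.9, 63.5]
tcp_rot: [180.0, -0.1, -8.5]
ft_force: [0.8, -0.4, -0.7]
finger_gap: 10.6
```

jog_arm(offset=[[0,0,-8],[0,0,-20],[0,0,-35],[0,0,-35],[0,0,0],[0,0,0],[0,0,0],[0,0,0],[0,0,0],[0,0,0],[0,0,0],[0,0,0],[0,0,0],[0,0,0],[0,0,0],[0,0,0],[0,0,0],[0,0,0]], delta_rot=[[0,0,0],[0,0,0],[0,0,0],[0,0,0],[0,0,-8],[0,0,-8],[0,0,-8],[0,0,-8],[0,0,-8],[0,0,-8],[0,0,-8],[0,0,-8],[0,0,-8],[0,0,-8],[0,0,-8],[0,0,-5],[0,0,0],[0,0,0]], jaw=[0,0,0,0,0,0,0,0,0,0,0,0,0,0,0,0,0,0])

```text
time: 49.45
tool_pos: [456.2, 81.0, 176.4]
tcp_rot: [179.5, 0.0, 88.2]
ft_force: [0.2, -0.2, -0.5]
finger_gap: 11.3
```

Run:
```python
from h import *
t,R,s=tool();print(np.round(t,1),np.round(s['tcp_rot'],2),s['time'],s['finger_gap'])
plan([650.5,34.9,165],87.8)
```

```text
[456.2  81.  176.4] [1.7946e+02 1.0000e-02 8.8210e+01] 49.45 11.268371079418019
offset(tool) [-40.  195.5  13.3] rot(tool) [0.54 0.01 0.41]
```

jog_arm(offset=[[-8,37,0],[-8,38,0],[-8,38,0],[-8,38,0],[-7,37,0],[0,0,0],[0,0,0],[0,0,0]], delta_rot=[[0,0,0],[0,0,0],[0,0,0],[0,0,0],[0,0,0],[0,0,0],[0,0,0],[0,0,0]], jaw=[0,0,0,0,0,0,0,0])

```text
time: 50.25
tool_pos: [647.0, 33.7, 174.6]
tcp_rot: [179.8, -0.0, 87.1]
ft_force: [-0.5, -0.3, -1.0]
finger_gap: 10.6
```

Run:
```python
from h import *
plan([650.5,34.9,130],87.8)
```

```text
offset(tool) [ 1.4  3.2 44.6] rot(tool) [ 0.22 -0.01 -0.69]
```

jog_arm(offset=[[1.2,2.5,10],[0,0,15],[0,0,15],[0,0,5],[0,0,0],[0,0,0]], delta_rot=[[0.2,0,-0.7],[0,0,0],[0,0,0],[0,0,0],[0,0,0],[0,0,0]], jaw=[0,0,0,0,0,0])

```text
time: 50.85
tool_pos: [646.6, 36.3, 125.9]
tcp_rot: [-179.9, -0.0, 87.9]
ft_force: [0.0, -0.2, -1.5]
finger_gap: 10.8
```

Run:
```python
from h import *
t,R,s=tool();print(np.round(t,1),np.round(s['tcp_rot'],2))
p,d,K,T=snap("wrist","m2")
im=cv2.resize(p[170:320,200:370],None,fx=4.4,fy=3.9,interpolation=cv2.INTER_CUBIC)
cv2.imwrite("pics/m2c.png",im[:,:,::-1])
H=holes(p,K,T,[(286,218)],r=10,thr=60)
plan([650.5,34.9,116],87.8)
```

```text
[646.6  36.3 125.9] [-1.7994e+02 -2.0000e-02  8.7880e+01]
[  0   0  21  21 372] [286.79301075 216.54569892] [642.1  38.6  61. ]
offset(tool) [-1.2  3.9 10. ] rot(tool) [-0.05 -0.02  0.08]
```

View pics/m2c.png

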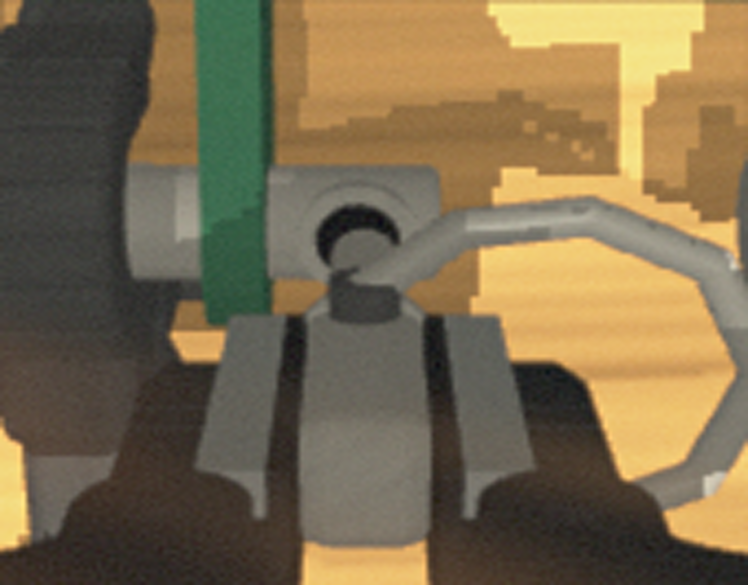

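jog_arm(offset=[[-1.2,3.5,3],[0,0,4],[0,0,0],[0,0,0]], delta_rot=[[0,0,0],[0,0,0],[0,0,0],[0,0,0]], jaw=[0,0,0,0])

```text
time: 51.3
tool_pos: [651.7, 34.7, 120.2]
tcp_rot: [179.9, -0.0, 87.9]
ft_force: [-0.3, 1.1, -1.4]
finger_gap: 10.7
```

jog_arm(offset=[[0.2,-1.3,2],[0,0,2],[0,0,0]], delta_rot=[[0.1,0,0],[0,0,0],[0,0,0]], jaw=[0,0,0])

```text
time: 51.6
tool_pos: [650.5, 34.9, 116.3]
tcp_rot: [179.9, -0.0, 87.9]
ft_force: [-0.4, -0.8, -1.0]
finger_gap: 10.2
```

Run:
```python
from h import *
t,R,s=tool();print(np.round(t,1),np.round(s['tcp_rot'],2))
p,d,K,T=snap("wrist","m3")
im=cv2.resize(p[170:320,200:370],None,fx=4.4,fy=3.9,interpolation=cv2.INTER_CUBIC)
cv2.imwrite("pics/m3c.png",im[:,:,::-1])
```

```text
[650.5  34.9 116.3] [ 1.7995e+02 -2.0000e-02  8.7870e+01]
```

View pics/m3c.png

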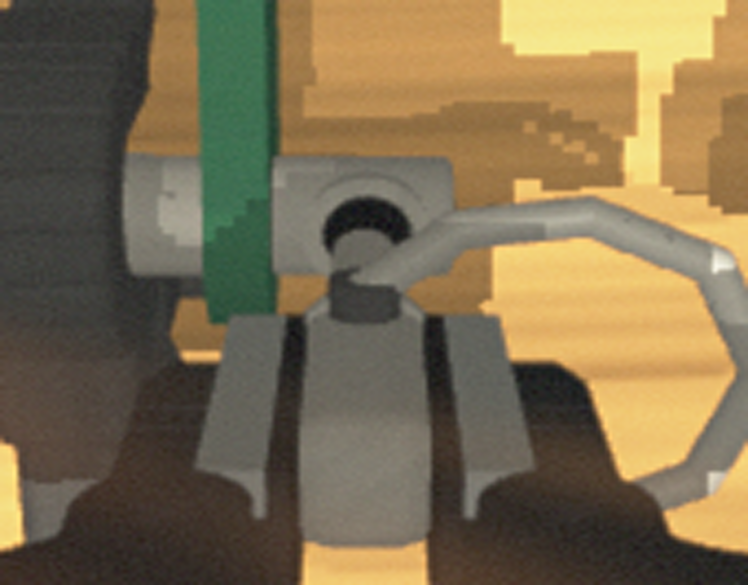

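Nose and hole are in line (both near column 366). Lowering.

jog_arm(offset=[[0,0,4],[0,0,5],[0,0,5],[0,0,0]], delta_rot=[[0,0,0],[0,0,0],[0,0,0],[0,0,0]], jaw=[0,0,0,0])

```text
time: 52.05
tool_pos: [650.5, 35.0, 101.1]
tcp_rot: [179.9, -0.0, 87.9]
ft_force: [-0.5, 0.2, -1.1]
finger_gap: 11.1
```

jog_arm(offset=[[0,0,7],[0,0,7],[0,0,6],[0,0,3],[0,0,2],[0,0,0]], delta_rot=[[0,0,0],[0,0,0],[0,0,0],[0,0,0],[0,0,0],[0,0,0]], jaw=[0,0,0,0,0,0])

```text
time: 52.65
tool_pos: [650.8, 35.0, 74.6]
tcp_rot: [179.9, -0.0, 87.9]
ft_force: [-0.2, 0.2, -1.5]
finger_gap: 11.3
```

jog_arm(offset=[[0,0,0],[0,0,0],[0,0,0],[0,0,-10],[0,0,-20],[0,0,-20],[34,0,0],[0,0,0],[0,0,0],[0,0,0],[0,0,0],[0,0,0],[0,0,0],[0,0,0],[0,0,0],[0,0,0],[0,0,0],[0,0,0],[0,0,0],[0,0,0]], delta_rot=[[0,0,0],[0,0,0],[0,0,0],[0,0,0],[0,0,0],[0,0,0],[0,0,0],[0,0,8.2],[0,0,8.2],[0,0,8.2],[0,0,8.2],[0,0,8.2],[0,0,8.2],[0,0,8.2],[0,0,8.2],[0,0,8.2],[0,0,8.2],[0,0,4.5],[0,0,0],[0,0,0]], jaw=[30,30,30,30,30,30,30,0,0,0,0,0,0,0,0,0,0,0,0,0])

```text
time: 54.65
tool_pos: [657.4, 70.7, 144.1]
tcp_rot: [-179.9, -1.0, -2.1]
ft_force: [0.5, -0.7, 0.6]
finger_gap: -0.4
```

Run:
```python
from h import *
t,R,s=tool();print(np.round(t,1),np.round(s['tcp_rot'],2),s['finger_gap'],s['time'])
p,d,K,T=snap("wrist","m4")
H=np.array([650.5,34.9]);by=np.array([-np.sin(np.radians(-2.2)),np.cos(np.radians(-2.2))])
plan([*(H+34*by),90],-2.2)
```

```text
[657.4  70.7 144.1] [-179.9    -1.02   -2.08] -0.4020947181198509 54.65
offset(tool) [-6.6  2.2 54. ] rot(tool) [-0.1  -1.03  0.12]
```

View pics/m4.png

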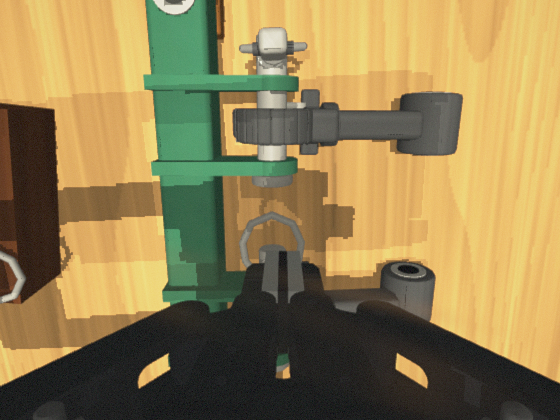

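jog_arm(offset=[[-6,2,8],[0,0,0],[0,0,18],[0,0,18],[0,0,8],[0,0,0],[0,0,0]], delta_rot=[[-0.1,-1,0.1],[0,0,0],[0,0,0],[0,0,0],[0,0,0],[0,0,0],[0,0,0]], jaw=[0,0,0,0,0,0,0])

```text
time: 55.4
tool_pos: [649.6, 68.6, 85.9]
tcp_rot: [180.0, 0.2, -1.9]
ft_force: [0.2, -0.2, -0.2]
finger_gap: -0.1
```

Run:
```python
from h import *
t,R,s=tool();print(np.round(t,1),np.round(s['tcp_rot'],2),s['finger_gap'],s['time'])
p,d,K,T=snap("wrist","m5")
H=np.array([650.5,34.9]);by=np.array([-np.sin(np.radians(-2.2)),np.cos(np.radians(-2.2))])
plan([*(H+34*by),40],-2.2)
```

```text
[649.6  68.6  85.9] [179.98   0.23  -1.91] -0.11603413758205276 55.4
offset(tool) [ 2.4 -0.4 46. ] rot(tool) [0.02 0.24 0.29]
```

View pics/m5.png

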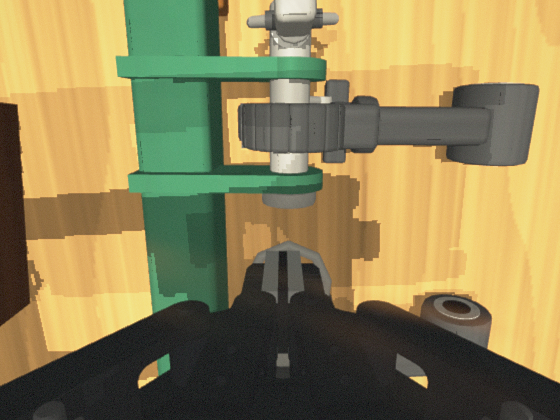

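jog_arm(offset=[[2,0,8],[0,0,8],[0,0,7],[0,0,7],[0,0,7],[0,0,5],[0,0,5],[0,0,4],[0,0,0],[0,0,-15],[0,0,-30],[0,0,-40],[0,-10,-40],[0,-10,0],[0,0,0]], delta_rot=[[0,0,0],[0,0,0],[0,0,0],[0,0,0],[0,0,0],[0,0,0],[0,0,0],[0,0,0],[0,0,0],[0,0,0],[0,0,0],[0,0,0],[0,0,0],[0,0,0],[0,0,0]], jaw=[0,0,0,0,0,0,0,0,0,0,0,0,30,30,30])

```text
time: 56.95
tool_pos: [653.6, 89.6, 167.2]
tcp_rot: [-179.9, -0.0, -1.9]
ft_force: [-0.3, 0.2, -0.9]
finger_gap: 25.3
```

Run:
```python
from h import *
t,R,s=tool();print(np.round(t,1),np.round(s['tcp_rot'],2),s['finger_gap'],s['time'])
p,d,K,T=snap("side","s13")
cv2.imwrite("pics/s13c.png",cv2.resize(p[160:300,120:270],None,fx=5,fy=4.2,interpolation=cv2.INTER_CUBIC)[:,:,::-1])
p,d,K,T=snap("wrist","m6")
plan([448.7,39.4,160],-8.5)
```

```text
[653.6  89.6 167.2] [-1.7994e+02 -1.0000e-02 -1.9200e+00] 25.333072023096168 56.95
offset(tool) [-203.4   56.1    6.6] rot(tool) [-0.03 -0.03  6.56]
```

View pics/s13c.png

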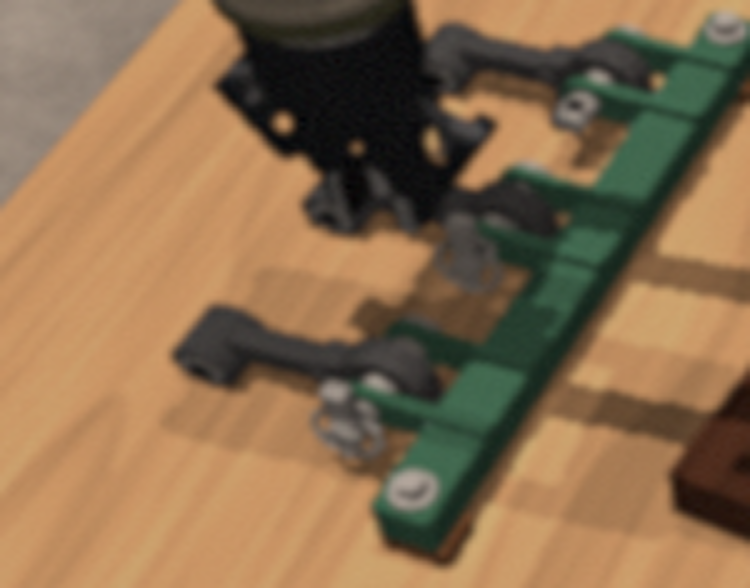

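View pics/m6.png

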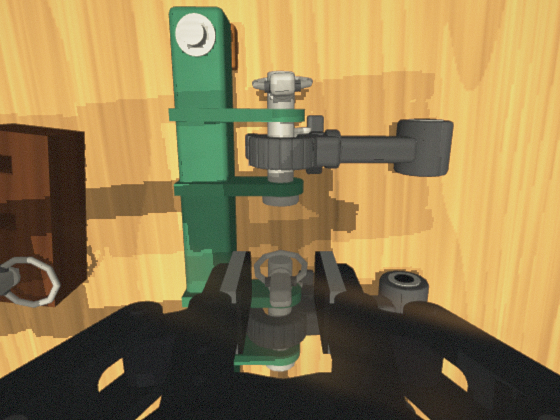

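Both rings are shut. Now the third linchpin, for pin 1.

jog_arm(offset=[[-40,11,-2],[-40,11,-2],[-40,11,-2],[-40,11,-2],[-38,11,0],[0,0,0],[0,0,0]], delta_rot=[[0,0,0],[0,0,0],[0,0,0],[0,0,0],[0,0,0],[0,0,6.5],[0,0,0]], jaw=[40,40,40,40,40,40,40])

```text
time: 57.75
tool_pos: [438.6, 36.2, 160.5]
tcp_rot: [179.7, 1.3, -8.7]
ft_force: [-0.2, 0.7, -0.0]
finger_gap: 33.8
```

Run:
```python
from h import *
t,R,s=tool();print(np.round(t,1),np.round(s['tcp_rot'],2),s['time'])
plan([448.7,39.4,110],-8.5)
```

```text
[438.6  36.2 160.5] [179.73   1.35  -8.67] 57.75
offset(tool) [10.7 -5.  50.2] rot(tool) [ 0.26  1.35 -0.17]
```

jog_arm(offset=[[10,-5,5],[0,0,0],[0,0,15],[0,0,15],[0,0,10],[0,0,0],[0,0,0]], delta_rot=[[0.2,1.3,-0.2],[0,0,0],[0,0,0],[0,0,0],[0,0,0],[0,0,0],[0,0,0]], jaw=[40,40,40,40,40,40,40])

```text
time: 58.45
tool_pos: [448.7, 38.5, 112.0]
tcp_rot: [179.9, 0.5, -7.7]
ft_force: [-0.8, -0.7, -0.8]
finger_gap: 34.4
```

Run:
```python
from h import *
t,R,s=tool();print(np.round(t,1),np.round(s['tcp_rot'],2),s['time'])
plan([448.7,39.4,62.5],-8.5)
p,d,K,T=snap("wrist","n1")
for z in(50,84):print(proj([448.7,39.4,z],K,T))
```

```text
[448.7  38.5 112. ] [179.85   0.46  -7.67] 58.45
offset(tool) [ 0.3 -1.  49.5] rot(tool) [0.15 0.46 0.83]
[[283.22444723 222.35433514]]
[[282.80348302 243.64038758]]
```

View pics/n1.png

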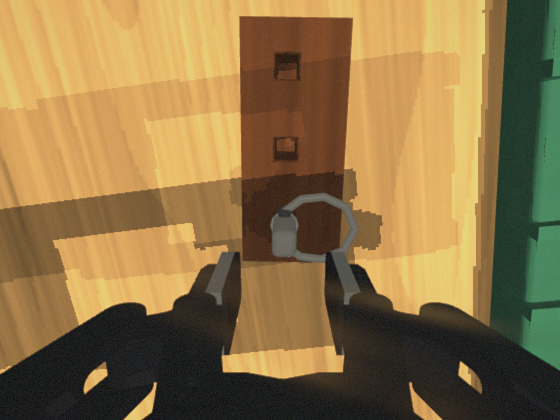

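The last linchpin is at (285,235), between the finger lines.

jog_arm(offset=[[0.3,-1,10],[0,0,12],[0,0,10],[0,0,5],[0,0,0],[0,0,0]], delta_rot=[[0.1,0.4,0.8],[0,0,0],[0,0,0],[0,0,0],[0,0,0],[0,0,0]], jaw=[40,40,40,40,40,40])

```text
time: 59.1
tool_pos: [449.5, 39.5, 72.6]
tcp_rot: [180.0, -0.0, -8.5]
ft_force: [-0.4, 0.4, 0.4]
finger_gap: 33.9
```

Run:
```python
from h import *
t,R,s=tool();print(np.round(t,1))
plan([448.7,39.4,62.5],-8.5)
```

```text
[449.5  39.5  72.6]
offset(tool) [-0.8  0.3 10.1] rot(tool) [ 0.03 -0.04 -0.01]
```

jog_arm(offset=[[-0.8,0.3,6],[0,0,3.5],[0,0,0],[0,0,0],[0,0,0],[0,0,0],[0,0,0],[0,0,0],[0,0,0]], delta_rot=[[0,0,0],[0,0,0],[0,0,0],[0,0,0],[0,0,0],[0,0,0],[0,0,0],[0,0,0],[0,0,0]], jaw=[40,40,40,0,0,0,0,0,0])

```text
time: 60.0
tool_pos: [449.3, 39.3, 63.3]
tcp_rot: [180.0, -0.1, -8.5]
ft_force: [0.2, -0.3, -0.1]
finger_gap: 10.9
```

jog_arm(offset=[[0,0,-8],[0,0,-20],[0,0,-35],[0,0,-35],[0,0,0],[0,0,0],[0,0,0],[0,0,0],[0,0,0],[0,0,0],[0,0,0],[0,0,0],[0,0,0],[0,0,0],[0,0,0],[0,0,0],[0,0,0],[0,0,0]], delta_rot=[[0,0,0],[0,0,0],[0,0,0],[0,0,0],[0,0,-8],[0,0,-8],[0,0,-8],[0,0,-8],[0,0,-8],[0,0,-8],[0,0,-8],[0,0,-8],[0,0,-8],[0,0,-8],[0,0,-8],[0,0,-5],[0,0,0],[0,0,0]], jaw=[0,0,0,0,0,0,0,0,0,0,0,0,0,0,0,0,0,0])

```text
time: 61.8
tool_pos: [450.4, 39.3, 176.6]
tcp_rot: [179.4, 0.0, 88.2]
ft_force: [-0.2, -0.1, -1.0]
finger_gap: 10.5
```

Run:
```python
from h import *
t,R,s=tool();print(np.round(t,1),np.round(s['tcp_rot'],2),s['time'],s['finger_gap'])
plan([645.5,-94.9,165],87.8)
```

```text
[450.4  39.3 176.6] [1.7936e+02 5.0000e-02 8.8200e+01] 61.8 10.539624220674325
offset(tool) [-128.   199.1   13.9] rot(tool) [0.64 0.04 0.4 ]
```

jog_arm(offset=[[-21,33,0],[-21,33,0],[-21,33,0],[-21,33,0],[-21,33,0],[-21,31,0],[0,0,0],[0,0,0],[0,0,0]], delta_rot=[[0,0,0],[0,0,0],[0,0,0],[0,0,0],[0,0,0],[0,0,0],[0,0,0],[0,0,0],[0,0,0]], jaw=[0,0,0,0,0,0,0,0,0])

```text
time: 62.7
tool_pos: [647.0, -98.5, 176.4]
tcp_rot: [179.6, -0.0, 87.0]
ft_force: [-0.7, -0.1, -1.9]
finger_gap: 10.5
```

Run:
```python
from h import *
plan([645.5,-94.9,130],87.8)
```

```text
offset(tool) [ 3.5 -2.1 46.4] rot(tool) [ 0.44 -0.05 -0.82]
```

jog_arm(offset=[[3.2,-2,10],[0,0,15],[0,0,15],[0,0,5],[0,0,0],[0,0,0]], delta_rot=[[0.4,0,-0.8],[0,0,0],[0,0,0],[0,0,0],[0,0,0],[0,0,0]], jaw=[0,0,0,0,0,0])

```text
time: 63.3
tool_pos: [642.3, -91.8, 127.2]
tcp_rot: [-179.9, -0.1, 87.9]
ft_force: [0.2, -0.1, -1.2]
finger_gap: 10.5
```

Run:
```python
from h import *
t,R,s=tool();print(np.round(t,1),np.round(s['tcp_rot'],2))
plan([645.5,-94.9,118],87.8)
```

```text
[642.3 -91.8 127.2] [-1.7992e+02 -8.0000e-02  8.7930e+01]
offset(tool) [-3.   3.3  9.2] rot(tool) [-0.08 -0.08  0.13]
```

jog_arm(offset=[[-2.8,2.6,3],[0,0,4],[0,0,0],[0,0,0]], delta_rot=[[0,0,0],[0,0,0],[0,0,0],[0,0,0]], jaw=[0,0,0,0])

```text
time: 63.7
tool_pos: [646.1, -95.4, 121.1]
tcp_rot: [179.9, -0.1, 87.9]
ft_force: [1.1, -0.2, -0.9]
finger_gap: 10.8
```

Run:
```python
from h import *
t,R,s=tool();print(np.round(t,1),np.round(s['tcp_rot'],2))
p,d,K,T=snap("wrist","n2")
im=cv2.resize(p[170:320,200:370],None,fx=4.4,fy=3.9,interpolation=cv2.INTER_CUBIC)
u=(proj([645.5,-94.9,61],K,T)[0]-[200,170])*[4.4,3.9];cv2.circle(im,tuple(np.round(u).astype(int)),3,(255,255,0),-1)
cv2.imwrite("pics/n2c.png",im[:,:,::-1])
plan([645.5,-94.9,116],87.8)
```

```text
[646.1 -95.4 121.1] [ 1.7994e+02 -5.0000e-02  8.7910e+01]
offset(tool) [ 0.4 -0.5  5.1] rot(tool) [ 0.05 -0.05  0.11]
```

View pics/n2c.png

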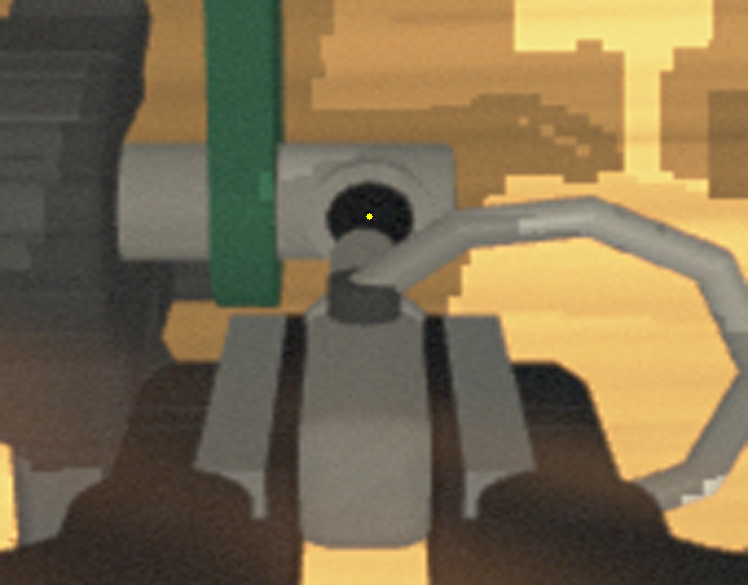

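jog_arm(offset=[[0.4,-0.7,4],[0,0,0],[0,0,5],[0,0,5],[0,0,5],[0,0,0]], delta_rot=[[0,0,0],[0,0,0],[0,0,0],[0,0,0],[0,0,0],[0,0,0]], jaw=[0,0,0,0,0,0])

```text
time: 64.35
tool_pos: [645.3, -94.8, 100.6]
tcp_rot: [179.9, -0.1, 87.9]
ft_force: [-0.5, 0.5, -1.4]
finger_gap: 10.6
```

jog_arm(offset=[[0,0,7],[0,0,7],[0,0,6],[0,0,3],[0,0,2],[0,0,0]], delta_rot=[[0,0,0],[0,0,0],[0,0,0],[0,0,0],[0,0,0],[0,0,0]], jaw=[0,0,0,0,0,0])

```text
time: 64.95
tool_pos: [645.7, -94.9, 74.4]
tcp_rot: [179.9, -0.0, 87.9]
ft_force: [-0.5, 0.1, -1.0]
finger_gap: 10.7
```

jog_arm(offset=[[0,0,0],[0,0,0],[0,0,0],[0,0,-10],[0,0,-20],[0,0,-20],[34,0,0],[0,0,0],[0,0,0],[0,0,0],[0,0,0],[0,0,0],[0,0,0],[0,0,0],[0,0,0],[0,0,0],[0,0,0],[0,0,0],[0,0,0],[0,0,0]], delta_rot=[[0,0,0],[0,0,0],[0,0,0],[0,0,0],[0,0,0],[0,0,0],[0,0,0],[0,0,8.2],[0,0,8.2],[0,0,8.2],[0,0,8.2],[0,0,8.2],[0,0,8.2],[0,0,8.2],[0,0,8.2],[0,0,8.2],[0,0,8.2],[0,0,4.5],[0,0,0],[0,0,0]], jaw=[30,30,30,30,30,30,30,0,0,0,0,0,0,0,0,0,0,0,0,0])

```text
time: 66.95
tool_pos: [652.2, -60.3, 143.5]
tcp_rot: [179.9, -1.0, -2.0]
ft_force: [-0.3, -0.4, 0.6]
finger_gap: 0.3
```

Run:
```python
from h import *
t,R,s=tool();print(np.round(t,1),np.round(s['tcp_rot'],2),s['finger_gap'],s['time'])
p,d,K,T=snap("wrist","n4")
H=np.array([645.5,-94.9]);by=np.array([-np.sin(np.radians(-2.2)),np.cos(np.radians(-2.2))])
plan([*(H+34*by),90],-2.2)
```

```text
[652.2 -60.3 143.5] [179.94  -1.02  -2.03] 0.27226690372876966 66.95
offset(tool) [-6.3  0.8 53.4] rot(tool) [ 0.06 -1.03  0.16]
```

View pics/n4.png

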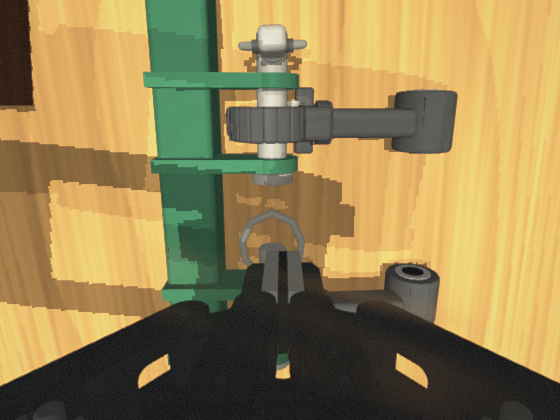

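Same picture as at pin 2: ring out at (272,235). Lining up and pressing.

jog_arm(offset=[[-5.5,1,8],[0,0,0],[0,0,18],[0,0,18],[0,0,8],[0,0,0],[0,0,0]], delta_rot=[[0,-1,0.1],[0,0,0],[0,0,0],[0,0,0],[0,0,0],[0,0,0],[0,0,0]], jaw=[0,0,0,0,0,0,0])

```text
time: 67.7
tool_pos: [645.0, -61.1, 85.4]
tcp_rot: [180.0, 0.2, -1.9]
ft_force: [-0.8, 0.8, 0.2]
finger_gap: -0.1
```

Run:
```python
from h import *
H=np.array([645.5,-94.9]);by=np.array([-np.sin(np.radians(-2.2)),np.cos(np.radians(-2.2))])
plan([*(H+34*by),40],-2.2)
```

```text
offset(tool) [ 2.  -0.2 45.3] rot(tool) [0.04 0.22 0.34]
```

jog_arm(offset=[[1.6,0,8],[0,0,8],[0,0,7],[0,0,7],[0,0,7],[0,0,5],[0,0,5],[0,0,4],[0,0,0],[0,0,-15],[0,0,-30],[0,0,-40],[0,-10,-40],[0,-10,-30],[0,-20,-40],[0,0,-40],[0,0,0]], delta_rot=[[0,0,0],[0,0,0],[0,0,0],[0,0,0],[0,0,0],[0,0,0],[0,0,0],[0,0,0],[0,0,0],[0,0,0],[0,0,0],[0,0,0],[0,0,0],[0,0,0],[0,0,0],[0,0,0],[0,0,0]], jaw=[0,0,0,0,0,0,0,0,0,0,0,0,30,30,30,30,30])

```text
time: 69.4
tool_pos: [648.2, -18.7, 283.9]
tcp_rot: [-180.0, -0.1, -1.8]
ft_force: [1.3, -0.3, 0.8]
finger_gap: 25.4
```

Run:
```python
from h import *
t,R,s=tool();print(np.round(t,1),np.round(s['tcp_rot'],2),s['finger_gap'],s['time'])
p,d,K,T=snap("side","s14")
cv2.imwrite("pics/s14c.png",cv2.resize(p[140:290,140:300],None,fx=5,fy=4,interpolation=cv2.INTER_CUBIC)[:,:,::-1])
p,d,K,T=snap("wrist","n6")
```

```text
[648.2 -18.7 283.9] [-1.7998e+02 -8.0000e-02 -1.8400e+00] 25.369552330657033 69.4
```

View pics/s14c.png

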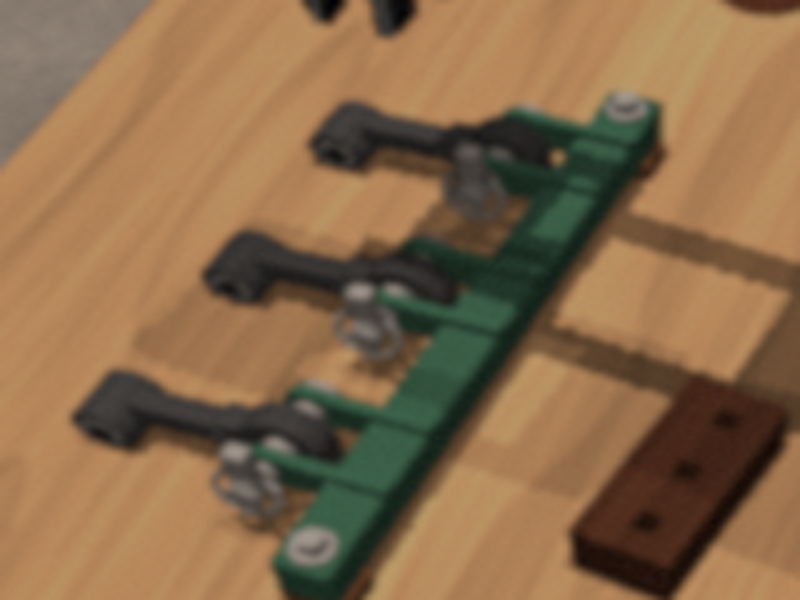

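View pics/n6.png

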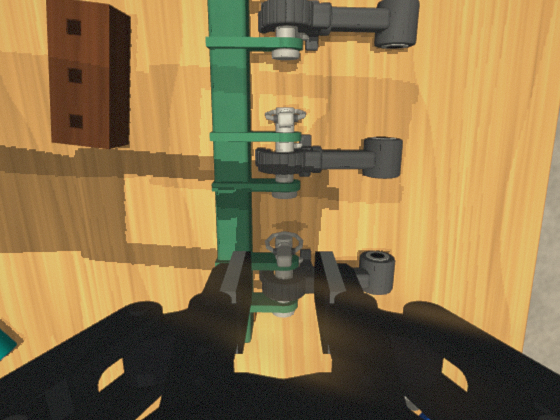

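jog_arm(offset=[[0,-45,-15],[0,-45,-15],[0,-40,-15],[0,0,0],[0,0,0]], delta_rot=[[0,0,0],[0,0,0],[0,0,0],[0,0,0],[0,0,0]], jaw=[30,30,30,30,30])

```text
time: 70.0
tool_pos: [647.6, 113.0, 316.3]
tcp_rot: [180.0, 1.1, -2.1]
ft_force: [0.3, 0.0, -1.2]
finger_gap: 25.7
```

Run:
```python
from h import *
t,R,s=tool();print(np.round(t,1),s['time'])
p,d,K,T=snap("wrist","z1");w=cloud(p,d,K,T)
for nm,h in(("1",[645.5,-94.9]),("2",[650.5,34.9]),("3",[655.5,164.9])):
    m=(np.hypot(w[...,0]-h[0],w[...,1]-h[1])<14)&(w[...,2]>88)&(w[...,2]<110)
    q=w[m]; print(nm,m.sum(),np.round(np.median(q,0),1) if m.sum() else None)
    hk=np.array(h)+[-1.5,-40]
    m=(np.hypot(w[...,0]-hk[0],w[...,1]-hk[1])<8);q=w[m];print("  jaw top",m.sum(),np.round(np.percentile(q[:,2],95),1) if m.sum() else None, np.round(proj([*hk,74],K,T)[0]))
S,d,K,T=snap("scene","z2")
cv2.imwrite("pics/z2c.png",cv2.resize(S[130:320,120:440],None,fx=2.4,fy=2.4,interpolation=cv2.INTER_CUBIC)[:,:,::-1])
```

```text
[647.6 113.  316.3] 70.0
1 146 [646.6 -90.5  95.3]
  jaw top 101 76.2 [291. 375.]
2 158 [651.4  37.8  95.4]
  jaw top 153 76.5 [292. 276.]
3 182 [656.8 166.2  95.5]
  jaw top 3899 404.2 [293. 159.]
```

View pics/z1.png

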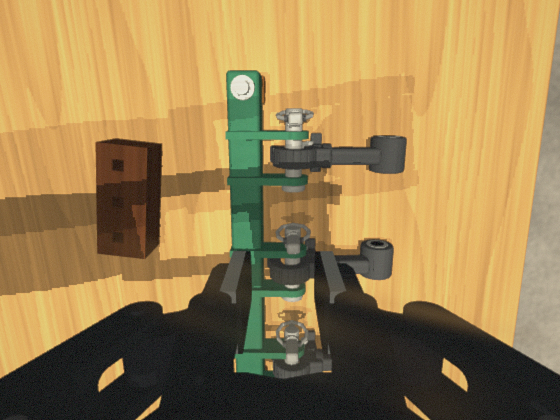

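View pics/z2c.png

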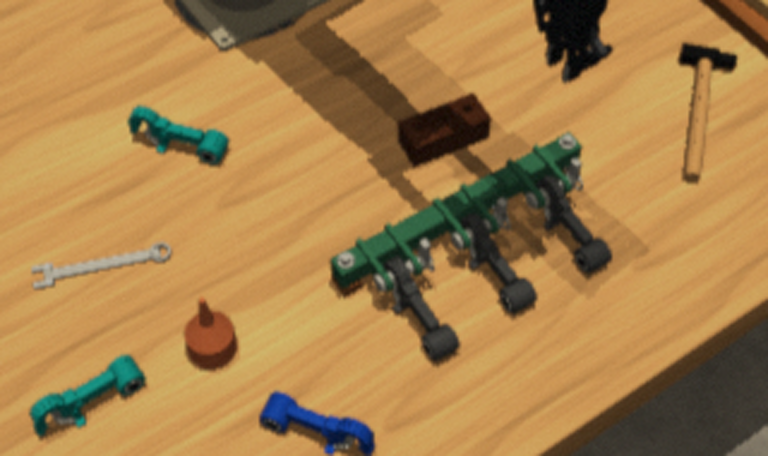

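Run:
```python
from bench import r,monitor
print(monitor.sense()['time']); print(r.hand_in())
```

```text
70.1
the job is handed in; nothing more can be done
None
```

All three dark hooks are coupled to the bar, one on each pin with the eye pointing beyond it. Each pin is locked with a linchpin whose ring is swung shut. I handed the job in at about 70 s.

**Hooks and linchpins:**
- **Hooks:** each stopped hard on its pin when pressed, at about 37 to 52 N. After release the jaw tops measured 74 to 75 mm, against an expected 74 mm. In the last wrist view the hooks on pins 1 and 2 read about 76 mm, which I put down to depth noise. The reading for pin 3 was unusable because the mask picked up the hand, so that one rests on the 75 mm measured just after release.
- **Linchpins:** all three head tops measured 95.3 to 95.5 mm, against an expected 95 mm, so they are fully down. All three rings hang round the pin ends in the side and wrist pictures.

**Not confirmed:** I never saw the latches directly, because the lugs hide them. I take them as shut only because the hooks are fully home.

**What went wrong:** on my first press of the ring at pin 3, a finger knuckle rested on the linchpin head. I backed off and turned the hand 90° before pressing again. Later views showed that linchpin upright and fully down.

**Left alone:** I did not touch the mallet, oil can, spanner or the coloured look-alikes, and the last scene picture shows them where they were. No linchpins were left over.

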